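Open and charge an exposure cell, lock its bayonet bell and raise the safety shield

ROBOT

A 6-joint arm with a two-finger parallel gripper is mounted at the origin on the work surface. World frame = base frame: x ahead of the robot, y to its left, z up, the work surface at z = 0. Lengths are in m, angles in rad, forces in N, time in s.
With the tool pointing down it reaches from about 0.275 to 0.75 m from the base axis. Payload 10.2 kg.
Tool frame: the origin (TCP) lies on the centre line of the jaws, within the pads' length; the fingertips stand 17 mm ahead of it and the grasp point (between the pads) lies 2 mm behind it; z points along the fingers, y is the line along which they close (so a half turn about z gives the same grasp; the last joint's range is limited). The gripper opens to 88 mm and grips with 3 to 60 N. Pads are 18 mm wide; open, the fingers measure 123 mm over their backs; the gripper's body (75 mm by 187 mm) begins 45 mm behind the grasp point.
Start: joints at [1.102, 0.313, 1.498, -0, 1.331, -0.223], TCP at [0.128, 0.509, 0.256] pointing down, gripper open.
Joint ranges: [-2.94, 2.94], [-0.97, 2.17], [0.19, 2.56], [-1.23, 4.37], [0.02, 3.11], [-2.88, 2.88]. Speed limits (rad/s): [2.39, 2.39, 3.01, 3.14, 3.14, 3.14].

INTERFACE

Orientations are given as [roll, pitch, yaw] about the fixed x, y, z axes, in that order (R = Rz(yaw) Ry(pitch) Rx(roll)).
In Python, from rig import env gives the robot as it stands.
- The arm moves only by the shell command python3 shift.py 'ROWS' [OPENING] [FORCE]. ROWS is rows parted by semicolons, their numbers by spaces, 1 to 5 of them, each of 6 numbers: dx, dy, dz in m, then a rotation vector rx, ry, rz in rad; each row shifts and turns the commanded pose from where the row before left it, along the tool's axes as they then stand; what a row does not reach is not made up. A row lasts 1/10 s, in which the tool goes at most 0.05 m and 0.15 rad, less where a joint would pass 70% of its speed; a pose out of reach is approached as far as the arm can. OPENING is the finger opening in m, set as the command begins (- or left out keeps the last). The fingers move at their own pace and stop on an object; FORCE is the grip in N (left out, the last holds). Time passes only in rows, so rows that do not move let the fingers close. It prints the time, the measured TCP pose, the force, the opening and the grip force at its end.
- env.sense(): the state, without advancing time (a new reading comes with each control period).
- env.read_camera(name): name is "side" or "top" or "wrist"; returns a dict with "color" (384x512x3 uint8, red, green, blue), "intrinsics" (3x3 intrinsics, pixels), "world_from_camera" (4x4, takes a point from camera to world coordinates). Camera axes: x right, y up, looking along -z (the intrinsics and any distortion apply to the point x, -y, -z); pixel columns grow to the right and rows downward; lengths in m; the calibration is good to about 2 mm. A picture is of the moment at which its call begins. There is no depth.
- env.hand_in(): hands the job in; it is judged then, once.
The state is a dict: "time_s": time; "joint_pos": joint angles; "joint_vel": joint speeds; "tau": joint torques, N m; "tool_pos": TCP position; "orientation": TCP orientation; "contact_force": force on the tool from outside, world axes, zero at the start; "wrist_torque": the same for the moment, N m; "grip_width": finger opening in m; "finger_force": force on a finger pad.
Only numpy, scipy, OpenCV 4.12 (cv2) and the standard library are available. Lean on these libraries where they do the work, as an engineer would, in place of code of your own. Each camera call takes 0.05 s, during which the arm holds its last target. There are 200 camera calls.

TASK

Open the exposure cell: press its clear bell down against the spring, turn it a quarter turn anticlockwise, lift it off and stand it on the rubber mat. Stand every steel specimen from the tray upright in a seat of its own on the pedestal, then set the bell over them with its lugs in the gaps, press it down, turn it a quarter turn clockwise to the stop and let it rise to seat in its lock. Last, raise the safety shield by its grip exactly three clicks and leave it resting there; leave the other things on the bench where they are.

Things in the scene. Friction and masses are not known exactly. Their poses are not given: they have to be found in the camera images.
- base: Exposure cell base, fixed: round aluminium plate 164 mm across, 16 mm thick; steel pedestal in the middle, 90 mm across, top 34 mm above the table; around it the steel bayonet ring, 152 mm across, bore 134 mm, top edge 40 mm above the table, with tabs reaching inward to a 118 mm bore. Origin: centre of the underside, on the table; z up. Half a turn about z makes no difference to the bell.
- gap (a point): Centre of one of the two 32 mm wide gaps between the ring's tabs, at the base's +x side, 63 mm from the axis, 40 mm above the table; the other is across, at -x. The bell's lugs go down through the gaps, with the bell's x axis along the base's x axis, until the bell rests on the seal. To lock: press the bell 8 to 12 mm further down (10 is best), hold it down and turn; to open, the reverse.
- lock (a point): One of the two lock recesses under the tabs, at the base's -y side (63 mm from the axis, 33 mm high; the other at +y). From the gaps the pressed-down lugs turn 90 degrees CLOCKWISE seen from above, under a 3.5 mm lip, to a stop here. Let go, the bell rises 6 mm and seats: its origin 26 mm above the base's, its x axis along the base's y (3 degrees of play). Turned too little it jams lower.
- seal (a joint): Black spring-loaded seal ring between pedestal and bayonet ring, under the bell's flange. m: 0 when free (its face 30 mm above the table, where the bell's underside first rests), negative when pressed down, -0.012 at the end; -0.004 with the bell locked and seated, as at the start. It pushes up with 8 N when free and 0.8 N more for each mm pressed.
- bell: Clear plastic bell with aluminium flange and top disc, about 450 g; starts locked and seated on the base. Origin: centre of the open underside; z up. Flange 112 mm across, 8 mm high, bore 96 mm; two lugs, 22 mm wide and 7 mm thick, level with the underside, reach 65 mm out from the axis along its +x and -x. Top disc 68 mm up; free height inside 62 mm. Half a turn about z makes no difference.
- bell_grip (a point): Middle of the bell's dark bar handle, on its axis, 91 mm above the bell's origin. The bar runs along the bell's x axis, in line with the lugs; 80 mm long, 14 mm wide (along the bell's y), its top 100 mm and its underside 84 mm above the bell's origin; free underneath.
- mat: Black rubber mat, 160 x 160 mm, 3 mm thick, fixed on the bench; origin at the centre of its underside. It lies on one side of the base and the tray on the other (either way round).
- tray: Flat steel tray, fixed, 150 x 190 mm with a 6 mm rim and a 4 mm floor; origin at the centre of its underside. Specimens stand on its floor; a dark rectangular steel offcut (26 x 34 x 12 mm) in the middle is not a specimen.
- shield (a joint): Height of the safety shield on its ratchet column, m: 0 at its lowest, where it starts; grows upward. Notches every 18 mm (at 0.018, 0.036, 0.054, ...): raised past a notch, the spring pawl clicks in and the shield rests on that notch when let go; between notches it drops back to the last one passed. It cannot be lowered past a clicked notch. Raising takes about 5 to 12 N.
- shield_grip (a point): Middle of the safety shield's black grip bar, on top of its ratchet column; 148 mm above the table at the lowest, moves straight up with the shield; the shield stands beyond the cell. The bar is 70 mm long along this point's y, 14 mm wide along its x, 16 mm high. The clear panel (260 mm wide along y) hangs 30 mm to +x of it, its upper edge 25 mm lower; the grey foot is fixed to the table.
- spec1: Plain steel compression specimen, a cylinder 20 mm across and 36 mm high, 90 g, standing on the tray. Origin: centre of its underside; z up. May be absent.
- spec2: Plain steel compression specimen, a cylinder 20 mm across and 36 mm high, 90 g, standing on the tray. Origin: centre of its underside; z up. May be absent.
- spec3: Plain steel compression specimen, a cylinder 20 mm across and 36 mm high, 90 g, standing on the tray. Origin: centre of its underside; z up. May be absent.
- spec4: Plain steel compression specimen, a cylinder 20 mm across and 36 mm high, 90 g, standing on the tray. Origin: centre of its underside; z up. May be absent.
- seat1 (a point): Centre of the floor of a seat on the cell's pedestal, 29 mm from the axis towards the base's +x, 34 mm above the table. A low brass collar (inner 25 mm, outer 30 mm across, 5 mm high) holds one specimen upright. Any specimen may go in any seat.
- seat2 (a point): Centre of the floor of a seat on the cell's pedestal, 29 mm from the axis towards the base's +y, 34 mm above the table. A low brass collar (inner 25 mm, outer 30 mm across, 5 mm high) holds one specimen upright. Any specimen may go in any seat.
- seat3 (a point): Centre of the floor of a seat on the cell's pedestal, 29 mm from the axis towards the base's -x, 34 mm above the table. A low brass collar (inner 25 mm, outer 30 mm across, 5 mm high) holds one specimen upright. Any specimen may go in any seat.
- seat4 (a point): Centre of the floor of a seat on the cell's pedestal, 29 mm from the axis towards the base's -y, 34 mm above the table. A low brass collar (inner 25 mm, outer 30 mm across, 5 mm high) holds one specimen upright. Any specimen may go in any seat.
- offcut: Dark steel offcut, 26 x 34 x 12 mm, lying in the tray's middle; a bystander.
- spanner: Steel spanner lying on the bench, 150 mm; a bystander.
- driver: Screwdriver lying on the bench, 170 mm; a bystander.
- jar: White jar with lid, 48 mm across, 50 mm high; a bystander.
- beaker: White cup, 72 mm across, 90 mm high; a bystander.
- collar: Brass collar, 44 mm across, 18 mm high; a bystander.

How it is judged:
By the outcome, as a careful person would: the job done as asked, in the order asked, and still so for the second after the job is handed in, with the robot touching nothing.
Of spec1, spec2, spec3, spec4 only 2 to 4 are there at a start; the rules pass over those that are not, and their reading is None.
At some moment in a run one of bell may be knocked a few centimetres aside while the robot is not near it.
It also fails if it takes over 210 s, if anything falls off the work surface, if the arm or the gripper's body presses on something with over 40 N, if the wrist force passes 120 N, or if a joint passes its speed limit or range.

## Working session

There is one attempt and no reset: what is moved stays moved. The work goes in short steps, Python scripts to look and compute and a shell command to move; the robot and the scene stay as the last step left them, time stands still between calls to the robot, and variables do not carry over. Pictures are saved under pics/ and viewed, at most 14 in all, crops included, and the job is handed in when it is done.

```bash
ls; mkdir -p pics; python3 - <<'E'
from rig import env
import cv2,numpy as np
s=env.sense();print(s)
for n in("top","side","wrist"):
    r=env.read_camera(n);cv2.imwrite(f"pics/{n}0.png",r["color"][:,:,::-1]);print(n,r["intrinsics"].tolist(),np.round(r["world_from_camera"],4).tolist(),[k for k in r])
E
```

```text
pics
rig.py
shift.py
{'time_s': 0.0, 'joint_pos': array([ 1.10155579e+00,  3.13438876e-01,  1.49847672e+00,  6.95138544e-06,
        1.33099317e+00, -2.23417537e-01]), 'joint_vel': array([-1.29681895e-03,  1.44129778e-03, -4.50513891e-04, -3.88091224e-04,
        1.59961659e-03, -4.12149775e-05]), 'tau': array([ 3.51389599e-04, -4.02212548e+01, -2.52275777e+01,  6.95604994e-02,
        3.51730536e-02, -8.53434290e-05]), 'tool_pos': array([0.12766959, 0.5089938 , 0.25515183]), 'orientation': array([-3.14031075e+00, -2.98184501e-04,  2.89576781e+00]), 'contact_force': array([-0.12904437,  0.10375938, -0.73365485]), 'wrist_torque': array([-0.0326214 ,  0.03633408,  0.07176961]), 'finger_force': 0.0, 'grip_width': 0.08834490310759581}
top [[374.5061705203327, 0.0, 263.47854581592946], [0.0, 374.5061705203327, 197.07687382736637], [0.0, 0.0, 1.0]] [[0.0077, 0.9857, -0.1681, 0.3097], [-0.9997, 0.0114, 0.0211, -0.0433], [0.0227, 0.1678, 0.9856, 1.2934], [0.0, 0.0, 0.0, 1.0]] ['color', 'intrinsics', 'world_from_camera']
side [[372.6171974264078, 0.0, 262.57967405690937], [0.0, 372.6171974264078, 201.97497397453387], [0.0, 0.0, 1.0]] [[0.695, 0.3514, -0.6273, -0.1361], [-0.719, 0.3362, -0.6083, -0.6994], [-0.0029, 0.8738, 0.4863, 0.6391], [0.0, 0.0, 0.0, 1.0]] ['color', 'intrinsics', 'world_from_camera']
wrist [[345.84021957446237, 0.0, 260.14487819685223], [0.0, 345.84021957446237, 191.64340075206403], [0.0, 0.0, 1.0]] [[0.2438, -0.9181, -0.3126, 0.0467], [0.9698, 0.2303, 0.0798, 0.5296], [-0.0013, -0.3226, 0.9465, 0.3841], [0.0, 0.0, 0.0, 1.0]] ['color', 'intrinsics', 'world_from_camera']
```
```bash
python3 - <<'E'
import cv2,numpy as np
a=cv2.imread("pics/top0.png");cv2.imwrite("pics/top0b.png",cv2.resize(a,(800,600),interpolation=cv2.INTER_CUBIC))
a=cv2.imread("pics/side0.png");cv2.imwrite("pics/side0b.png",cv2.resize(a,(800,600),interpolation=cv2.INTER_CUBIC))
E
```

View pics/top0b.png

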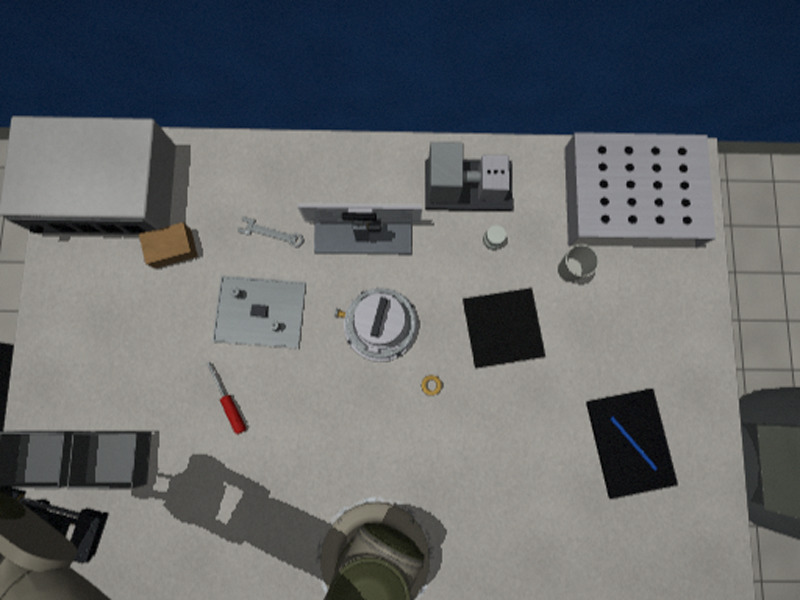

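View pics/side0b.png

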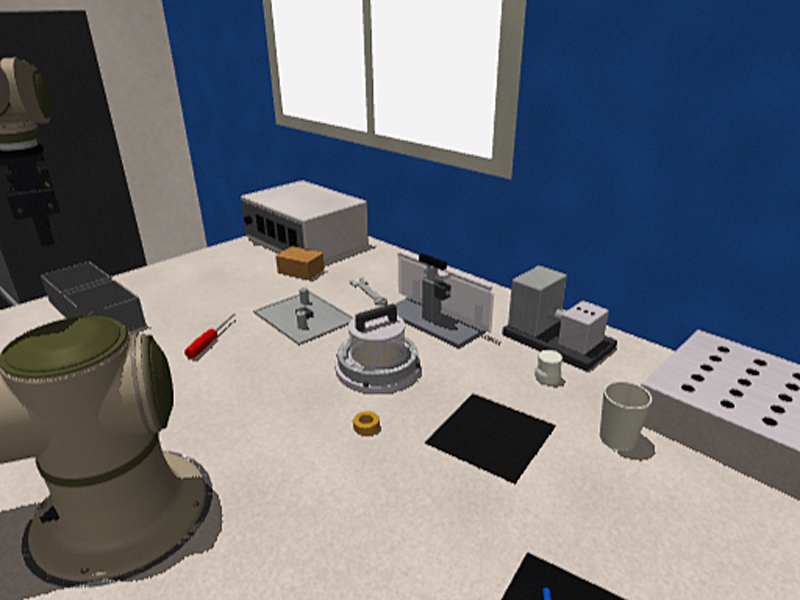

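Top view (800×600 scale): tray about (260,313) holding two specimens at (238,294) and (279,327), with the offcut at (260,311). The bell is at (380,318) with its bar running (374,335)–(386,302). The mat is at (505,327) and the shield grip at (360,216). The side view agrees.

```bash
cat > h.py <<'E'
from rig import env
import cv2,numpy as np,pickle
from scipy.spatial.transform import Rotation as Ro
def snap(cam,name,crop=None,scale=1):
    r=env.read_camera(cam);pickle.dump(r,open(f"pics/{name}.pkl","wb"));save(name,crop,scale)
def save(name,crop=None,scale=1,out=None):
    r=load(name);im=r["color"][:,:,::-1]
    if crop: im=im[crop[1]:crop[3],crop[0]:crop[2]]
    cv2.imwrite(f"pics/{out or name}.png",cv2.resize(im,None,fx=scale,fy=scale,interpolation=cv2.INTER_CUBIC))
def load(name): return pickle.load(open(f"pics/{name}.pkl","rb"))
def ray(r,p):
    K,T=r["intrinsics"],r["world_from_camera"]
    d=np.linalg.solve(K,[p[0],p[1],1]);return T[:3,3],T[:3,:3]@(d*[1,-1,-1])
def atz(name,p,z):
    o,d=ray(load(name),p);return (o+d*(z-o[2])/d[2])[:2+1]
def tri(*np_):
    A=np.zeros((3,3));b=np.zeros(3)
    for n,p in np_:
        o,d=ray(load(n),p);d/=np.linalg.norm(d);M=np.eye(3)-np.outer(d,d);A+=M;b+=M@o
    X=np.linalg.solve(A,b);return X
def proj(name,X):
    r=load(name);T=r["world_from_camera"];c=T[:3,:3].T@(np.array(X)-T[:3,3])*[1,-1,-1]
    u=r["intrinsics"]@c;return u[:2]/u[2]
def go(x,y,z,yaw):
    s=env.sense();R=Ro.from_euler("xyz",s["orientation"]);G=Ro.from_euler("xyz",[np.pi,0,yaw])
    d=R.inv().apply(np.array([x,y,z])-s["tool_pos"]);rv=(R.inv()*G).as_rotvec()
    print("t",round(s["time_s"],2),"at",s["tool_pos"].round(4),"ypr",s["orientation"].round(4),"d",d.round(4),"rv",rv.round(4),"q",s["joint_pos"].round(2))
E
python3 - <<'E'
from h import *
for n in("top","side"):snap(n,n+"A")
k=1/1.5625
P=lambda n,u,v,z:print(n,atz("topA",(u*k,v*k),z).round(3))
P("bellgrip",380,318,.117);P("h1",374,335,.126);P("h2",386,302,.126)
P("tray",260,313,.006);P("s1",238,292,.04);P("s2",279,326,.04);P("mat",505,327,.003);P("grip",360,216,.156)
P("g1",343,213,.156);P("g2",377,217,.156)
print(tri(("topA",(380*k,318*k)),("sideA",(377*k,318*k))), tri(("topA",(360*k,216*k)),("sideA",(433*k,262*k))))
E
```

```text
bellgrip [ 0.489 -0.004  0.117]
h1 [0.453 0.007 0.126]
h2 [ 0.52  -0.016  0.126]
tray [0.514 0.265 0.006]
s1 [0.554 0.307 0.04 ]
s2 [0.481 0.215 0.04 ]
mat [ 0.489 -0.28   0.003]
grip [0.691 0.038 0.156]
g1 [0.697 0.073 0.156]
g2 [0.689 0.004 0.156]
[ 0.49019189 -0.00500064  0.11479345] [0.69346541 0.03888493 0.14869106]
```

```bash
A='-.038 -.026 -.004 0 0 0'; python3 shift.py '-.038 -.026 -.004 0 0 0;-.038 -.026 -.004 0 0 0;-.038 -.026 -.004 0 0 0;-.038 -.026 -.004 0 0 0;-.038 -.026 -.004 0 0 0'
python3 shift.py '-.038 -.026 -.004 0 0 0;-.038 -.026 -.004 0 0 0;-.038 -.026 -.004 0 0 0;-.038 -.026 -.004 0 0 0;-.038 -.026 -.004 0 0 0'
for i in 1; do python3 shift.py '0 0 0 0 0 .147;0 0 0 0 0 .147;0 0 0 0 0 .147;0 0 0 0 0 .147;0 0 0 0 0 .147'; done
python3 shift.py '0 0 0 0 0 .147;0 0 0 0 0 .147;0 0 0 0 0 .147;0 0 0 0 0 .147;0 0 0 0 0 .147'
python3 shift.py '0 0 0 0 0 .147;0 0 0 0 0 .147;0 0 0 0 0 .147;0 0 0 0 0 .147;0 0 0 0 0 .147'
python3 shift.py '0 0 0 0 0 .147;0 0 0 0 0 .147;0 0 0 0 0 .147;0 0 0 0 0 .147;0 0 0 0 0 .147'
python3 shift.py '0 0 0 0 0 .147;0 0 0 0 0 .147;0 0 0 0 0 0'
python3 - <<'E'
from h import *
snap("wrist","w1",scale=1.5);go(.489,-.004,.3,-.33)
E
```

```text
time_s: 0.75
tool_pos: [0.2812, 0.3354, 0.2759]
orientation: [3.141, 0.0, 2.896]
contact_force: [1.1, -0.2, 0.1]
grip_width: 0.0883
finger_force: 0.0
time_s: 1.25
tool_pos: [0.434, 0.1629, 0.296]
orientation: [3.141, 0.0, 2.896]
contact_force: [-0.1, 1.1, 0.0]
grip_width: 0.0878
finger_force: 0.0
time_s: 1.75
tool_pos: [0.433, 0.1645, 0.2957]
orientation: [-3.141, -0.0, 2.155]
contact_force: [1.2, -0.7, 0.8]
grip_width: 0.0881
finger_force: 0.0
time_s: 2.25
tool_pos: [0.433, 0.1646, 0.2957]
orientation: [-3.141, 0.0, 1.42]
contact_force: [-0.3, 0.1, 0.4]
grip_width: 0.0882
finger_force: 0.0
time_s: 2.75
tool_pos: [0.433, 0.1646, 0.2956]
orientation: [-3.141, 0.0, 0.685]
contact_force: [-0.4, -0.3, -0.7]
grip_width: 0.0883
finger_force: 0.0
time_s: 3.25
tool_pos: [0.433, 0.1646, 0.2956]
orientation: [3.142, 0.0, -0.05]
contact_force: [-0.5, -0.2, -0.5]
grip_width: 0.0884
finger_force: 0.0
time_s: 3.55
tool_pos: [0.433, 0.1646, 0.2957]
orientation: [3.142, 0.0, -0.34]
contact_force: [-0.5, 0.4, 0.2]
grip_width: 0.088
finger_force: 0.0
t 3.6 at [0.433  0.1646 0.2957] ypr [ 3.1415e+00  1.0000e-04 -3.3500e-01] d [ 0.1083  0.1408 -0.0043] rv [ 0.0001  0.0001 -0.005 ] q [0.11 0.15 1.6  0.   1.39 2.02]
```

View pics/w1.png

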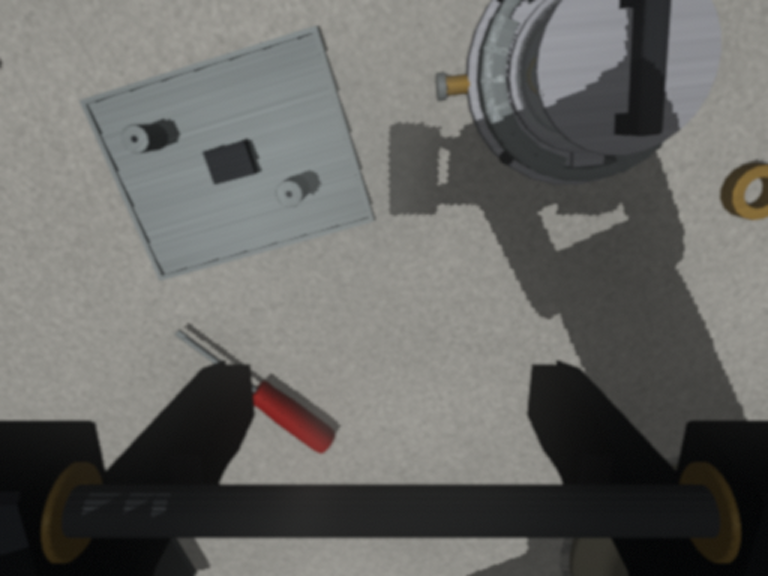

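w1 (768×576): the tray has just two specimens, tops at about (136,137) and (289,192), and the offcut is at (232,160). The bell is at upper right with its bar along the image vertical, (652,0)–(640,133). Next I centre over the bell.

```bash
python3 shift.py '.013 .03 0 0 0 0;.013 .03 0 0 0 0;.013 .03 0 0 0 0;.013 .03 0 0 0 0;.013 .02 0 0 0 0'
python3 shift.py '0 0 0 0 0 0;0 0 0 0 0 0' | head -2
python3 - <<'E'
from h import *
snap("wrist","w2")
E
python3 shift.py '.025 0 0.02 0 0 0;.025 0 .02 0 0 0;0 0 0 0 0 0'|head -2
python3 - <<'E'
from h import *
snap("wrist","w3");go(.489,-.004,.3,-.33)
a=cv2.imread("pics/w2.png");b=cv2.imread("pics/w3.png")
cv2.imwrite("pics/w23.png",np.vstack([cv2.resize(x[0:285,60:460],None,fx=2,fy=2)[:300*2-0] for x in(a,)]))
cv2.imwrite("pics/w3b.png",cv2.resize(b[40:340,60:460],None,fx=2,fy=2))
E
```

```text
time_s: 4.1
tool_pos: [0.4478, 0.0093, 0.2958]
orientation: [3.141, -0.0, -0.335]
contact_force: [1.2, 0.1, -0.7]
grip_width: 0.0878
finger_force: 0.0
time_s: 4.3
tool_pos: [0.4478, 0.0112, 0.2956]
time_s: 4.65
tool_pos: [0.4956, -0.005, 0.253]
t 4.7 at [ 0.495  -0.0047  0.2545] ypr [ 3.1415e+00  2.9000e-03 -3.3600e-01] d [-0.0061  0.0014 -0.0454] rv [ 0.0001  0.0029 -0.006 ] q [-0.25  0.25  1.59  0.    1.31  1.66]
```

View pics/w23.png

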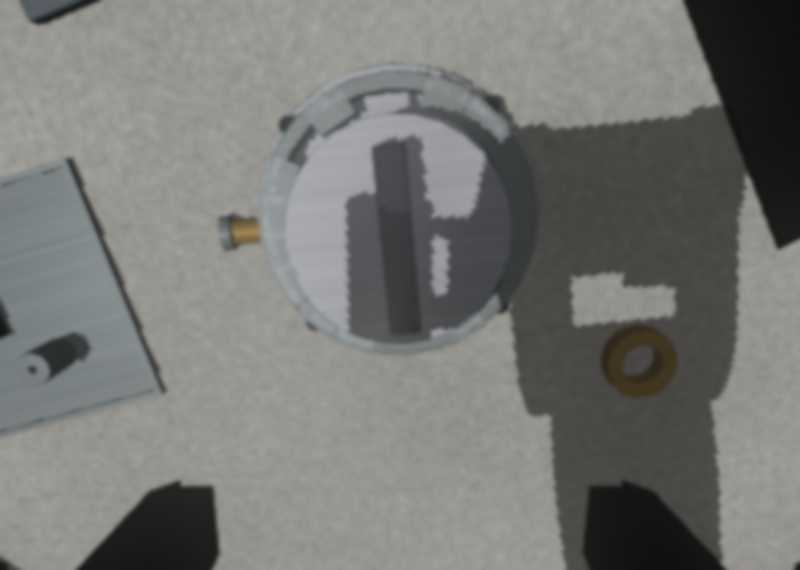

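View pics/w3b.png

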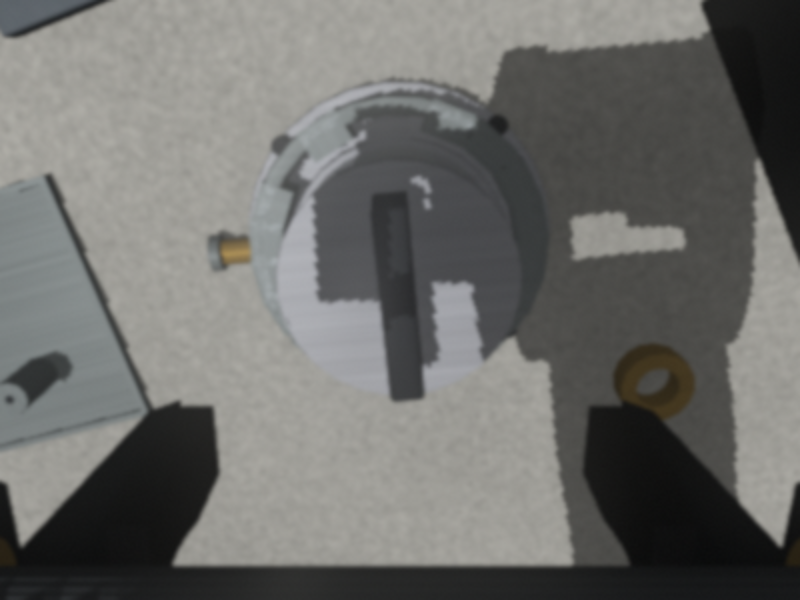

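```bash
python3 - <<'E'
from h import *
a=lambda x,y:("w2",(x/2+60,y/2));b=lambda x,y:("w3",(x/2+60,y/2+40))
F=tri(a(391,145),b(389.5,194));N=tri(a(405,333),b(408,399));print(F,N)
f=atz(*b(389.5,194),.126);n=atz(*b(408,399),.126);v=f-n;print((f+n)/2,np.linalg.norm(v),np.arctan2(v[1],v[0]))
f=atz(*a(391,145),.126);n=atz(*a(405,333),.126);v=f-n;print((f+n)/2,np.linalg.norm(v),np.arctan2(v[1],v[0]))
f=atz(*b(278,280),.094);n=atz(*b(521,280),.094);print("disc mid",(f+n)/2,f-n)
for X in([.489,-.004,.04],):print(proj("w3",X))
E
```

```text
[ 0.53076004 -0.01293584  0.10111699] [0.45452754 0.0065082  0.1290368 ]
[ 0.49392573 -0.00384013  0.126     ] 0.08456557165963298 -0.2517728706027333
[ 0.49212889 -0.00325818  0.126     ] 0.07923746960958744 -0.2627747082359618
disc mid [ 0.49301925 -0.00361912  0.094     ] [0.0348636  0.09962671 0.        ]
[261.44605342 167.97190773]
```

w2 and w3 show the bar's top: in w3 it runs from (389,194) to (408,399), which puts its centre at (0.493,−0.0035) with yaw ≈ −0.25.

```bash
python3 shift.py '-.002 0 .035 0 0 -.085;0 0 .035 0 0 0;0 0 .02 0 0 0;0 0 0 0 0 0' .05 50
python3 - <<'E'
from h import *
go(.493,-.0035,.116,-.25)
snap("wrist","w4",scale=1.5)
E
```

```text
time_s: 5.1
tool_pos: [0.4919, -0.0038, 0.1646]
orientation: [-3.142, 0.004, -0.251]
contact_force: [0.4, 0.0, 0.1]
grip_width: 0.0583
finger_force: 0.0
t 5.1 at [ 0.4919 -0.0038  0.1646] ypr [-3.1415  0.0036 -0.2514] d [ 0.0012 -0.0006  0.0486] rv [-0.0001  0.0036 -0.0014] q [-0.25  0.34  1.72  0.    1.09  1.58]
```

View pics/w4.png

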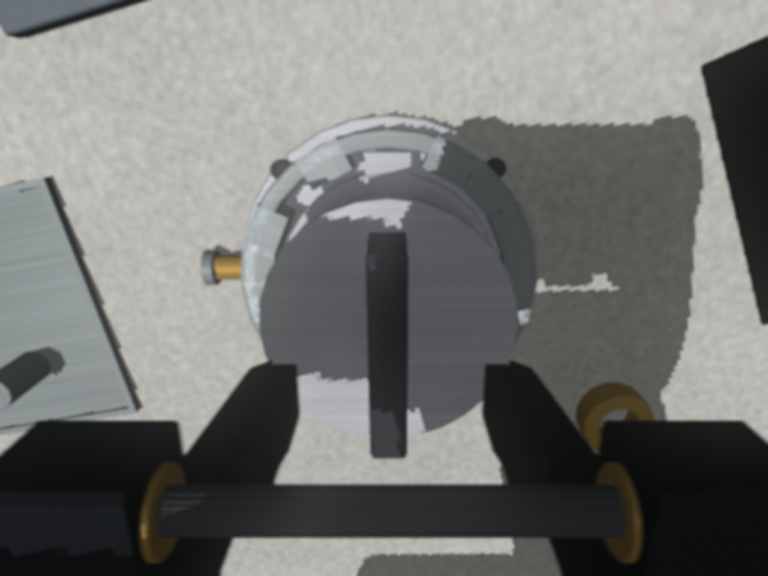

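w4: the bar (367–407, 233–457) is vertical in the image and centred between the fingers at about x=388. I can descend and grip.

```bash
python3 shift.py '0 0 .02 0 0 0;0 0 .02 0 0 0;.001 0 .008 0 0 0;0 0 0 0 0 0'
python3 shift.py '0 0 0 0 0 0;0 0 0 0 0 0;0 0 0 0 0 0;0 0 0 0 0 0;0 0 0 0 0 0' 0 50
```

```text
time_s: 5.55
tool_pos: [0.4945, -0.005, 0.1184]
orientation: [-3.142, -0.001, -0.253]
contact_force: [-0.5, 0.2, -0.1]
grip_width: 0.05
finger_force: 0.0
time_s: 6.05
tool_pos: [0.4943, -0.0052, 0.118]
orientation: [-3.141, -0.001, -0.253]
contact_force: [-1.0, -0.1, 1.9]
grip_width: 0.0129
finger_force: 50.0
```

```bash
python3 shift.py '0 0 .002 0 0 0;0 0 .002 0 0 0;0 0 .002 0 0 0;0 0 .001 0 0 0;0 0 0 0 0 0'
```

```text
time_s: 6.55
tool_pos: [0.4944, -0.0053, 0.1112]
orientation: [3.142, -0.001, -0.253]
contact_force: [-1.9, 1.3, 8.7]
grip_width: 0.0127
finger_force: 50.0
```

```bash
python3 shift.py '0 0 0 0 0 -.08;0 0 0 0 0 -.08;0 0 0 0 0 -.08;0 0 0 0 0 -.08;0 0 0 0 0 -.08'
python3 shift.py '0 0 0 0 0 -.08;0 0 0 0 0 -.08;0 0 0 0 0 -.08;0 0 0 0 0 -.08;0 0 0 0 0 -.08'
```

```text
time_s: 7.05
tool_pos: [0.4953, -0.0043, 0.1116]
orientation: [-3.14, -0.004, 0.146]
contact_force: [3.1, 9.4, 8.3]
grip_width: 0.0157
finger_force: 66.0
time_s: 7.55
tool_pos: [0.4966, -0.0046, 0.1122]
orientation: [3.141, -0.009, 0.537]
contact_force: [5.9, 6.7, 10.1]
grip_width: 0.021
finger_force: 168.2
```

```bash
python3 - <<'E'
from h import *
s=env.sense();print(s["wrist_torque"],s["contact_force"])
snap("wrist","w5",scale=1.5)
E
```

```text
[ 1.07760339 -0.81393769 -5.82214143] [ 5.90488684  6.66058679 10.1140107 ]
```

View pics/w5.png

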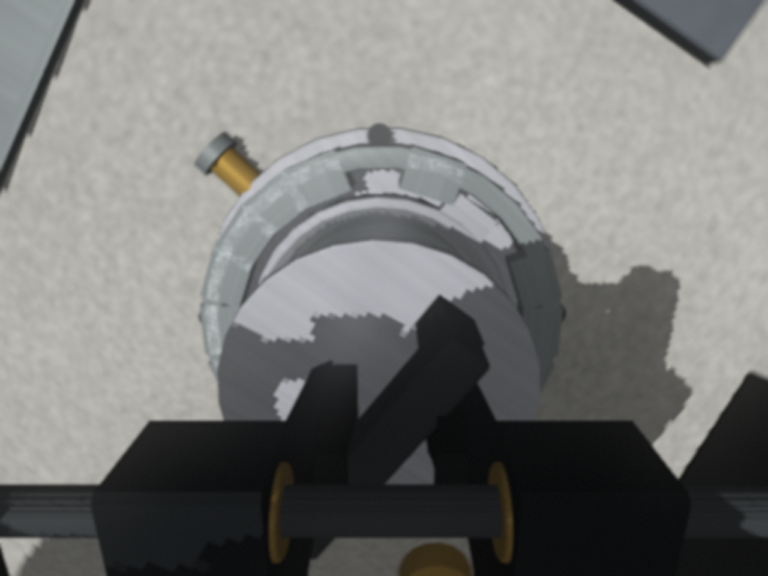

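w5: the bar stays at its original angle (about 45° to the fingers), so the bell has not turned and the pads slid down instead of pressing it. I turn back and press with the fingertips on the disc.

```bash
python3 shift.py '0 0 0 0 0 .08;0 0 0 0 0 .08;0 0 0 0 0 .08;0 0 0 0 0 .08;0 0 0 0 0 .08' - 15 | tail -3
python3 shift.py '0 0 0 0 0 .08;0 0 0 0 0 .08;0 0 0 0 0 .08;0 0 0 0 0 .08;0 0 0 0 0 .08'
python3 shift.py '0 0 0 0 0 0;0 0 .001 0 0 0;0 0 .001 0 0 0;0 0 0.001 0 0 0;0 0 0 0 0 0' - 60
python3 - <<'E'
from h import *
s=env.sense();print(s["wrist_torque"],s["contact_force"]);go(.493,-.0035,.108,-.25)
E
```

```text
contact_force: [-2.7, 2.4, 7.8]
grip_width: 0.0177
finger_force: 16.2
time_s: 8.6
tool_pos: [0.4947, -0.0054, 0.1113]
orientation: [3.141, -0.002, -0.256]
contact_force: [-0.1, 0.5, 7.5]
grip_width: 0.0136
finger_force: 16.9
time_s: 9.1
tool_pos: [0.4948, -0.0054, 0.1084]
orientation: [3.142, -0.002, -0.253]
contact_force: [-1.4, -0.0, 9.8]
grip_width: 0.0125
finger_force: 61.9
[0.04954029 0.40038339 0.02270463] [-1.38016827 -0.03048139  9.80516491]
t 9.1 at [ 0.4948 -0.0054  0.1084] ypr [ 3.1415e+00 -1.8000e-03 -2.5310e-01] d [-0.0022 -0.0014  0.0004] rv [ 0.0001 -0.0018 -0.0031] q [-0.25  0.42  1.77 -0.    0.95  1.58]
```

```bash
python3 shift.py '0 0 0.001 0 0 0;0 0 .001 0 0 0;0 0 .0005 0 0 0;0 0 0 0 0 0'
python3 shift.py '0 0 0 0 0 -.06;0 0 0 0 0 -.06;0 0 0 0 0 -.06;0 0 0 0 0 0'
python3 - <<'E'
from h import *
s=env.sense();print(s["wrist_torque"],s["contact_force"],s["tool_pos"])
E
```

```text
time_s: 9.5
tool_pos: [0.4948, -0.0054, 0.1061]
orientation: [3.141, -0.002, -0.253]
contact_force: [-1.8, -0.4, 10.9]
grip_width: 0.0123
finger_force: 62.4
time_s: 9.9
tool_pos: [0.4952, -0.0047, 0.1063]
orientation: [-3.14, -0.003, -0.074]
contact_force: [0.1, 6.4, 12.0]
grip_width: 0.0122
finger_force: 64.1
[ 0.90448976  0.14419149 -0.62942974] [ 0.10397429  6.44465143 12.03953981] [ 0.4951568  -0.00468899  0.10631907]
```

```bash
python3 shift.py '0 0 0 0 0 -.08;0 0 0 0 0 -.08;0 0 0 0 0 -.08;0 0 0 0 0 -.08;0 0 0 0 0 -.08'
python3 shift.py '0 0 0 0 0 -.08;0 0 0 0 0 -.08;0 0 0 0 0 -.08;0 0 0 0 0 -.08;0 0 0 0 0 -.08'
python3 - <<'E'
from h import *
s=env.sense();print(s["wrist_torque"],s["contact_force"],s["tool_pos"])
E
```

```text
time_s: 10.4
tool_pos: [0.4961, -0.004, 0.1064]
orientation: [-3.139, -0.007, 0.321]
contact_force: [9.7, 11.1, 7.5]
grip_width: 0.0167
finger_force: 132.9
time_s: 10.9
tool_pos: [0.4975, -0.0056, 0.1079]
orientation: [3.137, -0.01, 0.714]
contact_force: [1.6, -1.8, 18.9]
grip_width: 0.0264
finger_force: 244.4
[-0.16718685 -0.91129509 -7.66222158] [ 1.59988227 -1.76992863 18.93765792] [ 0.49750038 -0.00557502  0.10794293]
```

```bash
python3 - <<'E'
from h import *
snap("side","sB");snap("wrist","w6")
c=(205,185,275,255)
ims=[cv2.resize(load(n)["color"][c[1]:c[3],c[0]:c[2],::-1],(400,400),interpolation=cv2.INTER_CUBIC) for n in("sideA","sB")]
cv2.imwrite("pics/cmp1.png",np.hstack(ims))
E
```

```text
(no output)
```

View pics/cmp1.png

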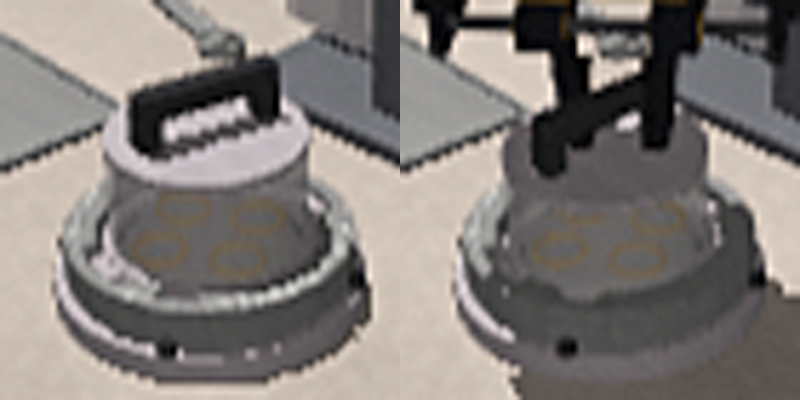

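```bash
python3 - <<'E'
from h import *
save("w6",scale=1.5)
s=env.sense();print(s["orientation"],s["joint_pos"])
E
```

```text
[ 3.13728153 -0.01020949  0.71120701] [-0.25019997  0.42320068  1.7674869   0.0073028   0.94153894  0.60514096]
```

View pics/w6.png

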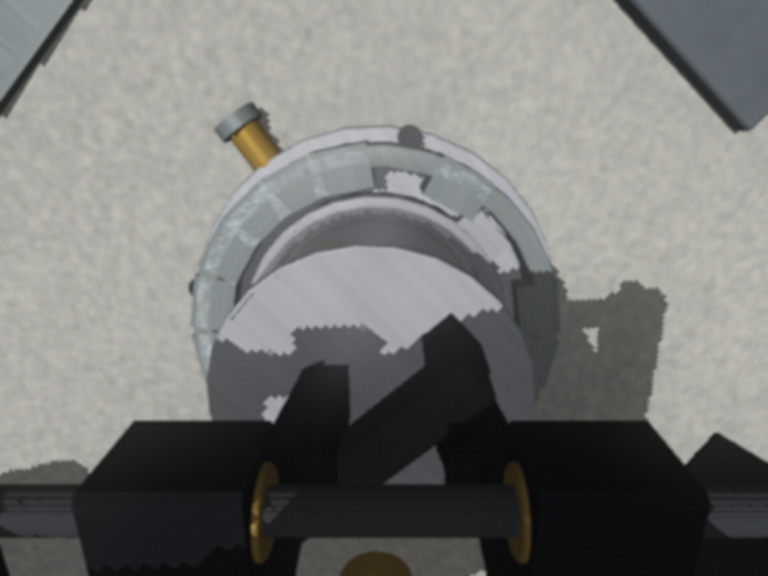

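```bash
cat > fit.py <<'E'
from h import *
from scipy.optimize import least_squares
def obs(cx,cy,name,f,dz):
    a=np.linspace(0,2*np.pi,721);P=[]
    for r,z in((.082,.016),(.076,.04)):
        P+=[proj(name,(cx+r*np.cos(t),cy+r*np.sin(t),z+dz)) for t in a]
    P=f(np.array(P));return np.array([P[:,0].min(),P[:,0].max(),P[:,1].min()])
A=lambda P:(P-[60,40])*2
B=lambda P:P*1.5
D=[("w3",A,(250,549,79)),("w4",B,(243,537,113)),("w5",B,(201,562,126)),("w6",B,(192,560,125))]
E
python3 - <<'E'
from fit import *
for use in(D[:2],D[2:],D):
    f=lambda p:np.concatenate([(obs(p[0],p[1],n,g,0)-o)/g(np.array([[61.,41]])).ptp() if 0 else obs(p[0],p[1],n,g,0)-o for n,g,o in use])
    s=least_squares(f,[.493,-.004],diff_step=1e-3);print(s.x,s.fun.round(1))
# bar top centre via plane z for w4
f=atz("w4",(387/1.5,235/1.5),.126);n=atz("w4",(389/1.5,457/1.5),.126);v=f-n;print((f+n)/2,np.linalg.norm(v),np.arctan2(v[1],v[0]))
E
```

```text
[ 0.49293356 -0.0037159 ] [-2.1  2.7 -0.4 -1.9  1.2  0.9]
[ 0.49278121 -0.00326858] [-1.   1.2  0.4 -1.3  1.2  0. ]
[ 0.49278644 -0.00344548] [-2.5  2.3  0.1 -2.3  0.7  1.3 -0.6  1.5  0.6 -0.9  1.5  0.3]
[ 0.49447669 -0.00359898  0.126     ] 0.08689392716337567 -0.24505460272361965
```

```bash
python3 shift.py '0 0 0 0 0 .1;0 0 0 0 0 .1;0 0 0 0 0 .1;0 0 0 0 0 .1;0 0 0 0 0 .1' - 10 | tail -3
python3 shift.py '0 0 0 0 0 .1;0 0 0 0 0 .1;0 0 -.01 0 0 .1;0 0 -.03 0 0 0;0 0 0 0 0 0' .05 60
python3 - <<'E'
from h import *
snap("wrist","w7",scale=1.5)
go(.493,-.0035,.11,-.08)
E
```

```text
contact_force: [-2.0, 1.8, 12.7]
grip_width: 0.0202
finger_force: 12.2
time_s: 12.0
tool_pos: [0.4956, -0.0056, 0.1479]
orientation: [3.141, -0.005, -0.073]
contact_force: [-0.7, 0.1, -0.2]
grip_width: 0.0502
finger_force: 0.0
t 12.05 at [ 0.4948 -0.0054  0.1462] ypr [ 3.1411e+00 -2.8000e-03 -7.3000e-02] d [-0.002  -0.0018  0.0362] rv [ 0.0005 -0.0028  0.007 ] q [-0.25  0.37  1.73 -0.    1.04  1.4 ]
```

View pics/w7.png

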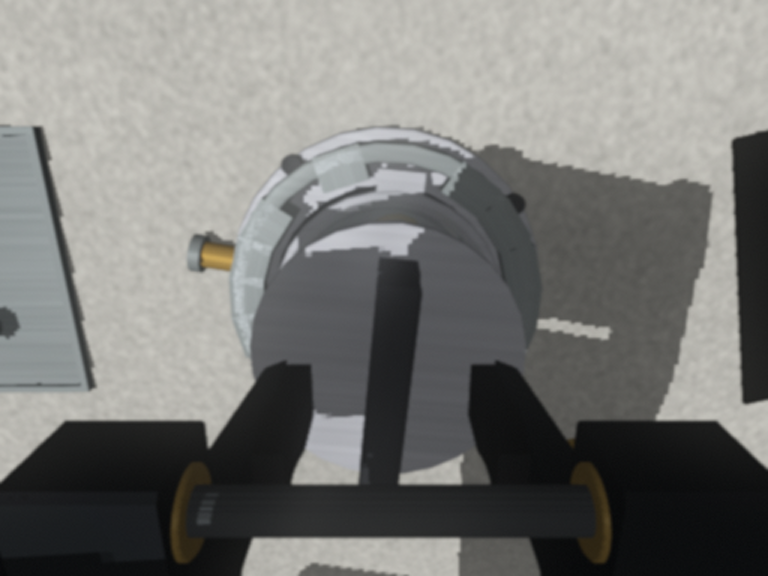

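w7: the bar runs (400,258)–(380,484), about 5° off the tool axis. The bell has turned only about 5°, so it is still caught on the lip. I re-centre on the fitted axis (0.493,−0.0035) and press deeper.

```bash
python3 shift.py '-.002 -.0018 0 0 .003 .09;0 0 .02 0 0 0;0 0 .012 0 0 0;0 0 0 0 0 0;0 0 0 0 0 0'
python3 shift.py '0 0 0 0 0 0;0 0 0 0 0 0;0 0 0 0 0 0;0 0 0 0 0 0' 0 60
python3 - <<'E'
from h import *
go(.493,-.0035,.111,-.165);print(env.sense()["contact_force"],env.sense()["wrist_torque"])
E
python3 shift.py '0 0 .002 0 0 0;0 0 .002 0 0 0;0 0 0 0 0 0'
python3 shift.py '0 0 .002 0 0 0;0 0 .001 0 0 0;0 0 0 0 0 0'
python3 shift.py '0 0 .001 0 0 0;0 0 .001 0 0 0;0 0 0 0 0 0'
```

```text
time_s: 12.55
tool_pos: [0.492, -0.0032, 0.1129]
orientation: [-3.141, -0.001, -0.163]
contact_force: [-3.4, 0.6, 6.0]
grip_width: 0.0497
finger_force: 2.8
time_s: 12.95
tool_pos: [0.4928, -0.0034, 0.1136]
orientation: [-3.142, -0.004, -0.163]
contact_force: [-0.7, -1.1, 4.9]
grip_width: 0.0202
finger_force: 2.6
t 12.95 at [ 0.4928 -0.0034  0.1136] ypr [-3.1415 -0.0037 -0.1629] d [0.0002 0.     0.0026] rv [-0.0001 -0.0037  0.0021] q [-0.25  0.41  1.77  0.    0.96  1.49]
[-0.71524183 -1.11882263  4.9266051 ] [ 0.00812914  0.19134602 -0.0613458 ]
time_s: 13.25
tool_pos: [0.4929, -0.0036, 0.1097]
orientation: [3.141, -0.004, -0.163]
contact_force: [-0.6, -0.8, 8.5]
grip_width: 0.0125
finger_force: 61.1
time_s: 13.55
tool_pos: [0.493, -0.0036, 0.107]
orientation: [3.141, -0.004, -0.163]
contact_force: [-1.5, -1.1, 9.8]
grip_width: 0.0121
finger_force: 61.7
time_s: 13.85
tool_pos: [0.493, -0.0036, 0.1051]
orientation: [3.141, -0.004, -0.163]
contact_force: [-2.2, -0.6, 12.7]
grip_width: 0.0124
finger_force: 62.1
```

```bash
python3 shift.py '0 0 -.0012 0 0 0;0 0 0 0 0 0'
python3 shift.py '0 0 0 0 0 -.05;0 0 0 0 0 -.05;0 0 0 0 0 0'
python3 shift.py '0 0 0 0 0 -.05;0 0 0 0 0 -.05;0 0 0 0 0 0'
python3 - <<'E'
from h import *
go(.493,-.0035,.106,.04);print(env.sense()["contact_force"],env.sense()["wrist_torque"])
snap("wrist","w8")
E
```

```text
time_s: 14.05
tool_pos: [0.493, -0.0036, 0.1064]
orientation: [3.141, -0.004, -0.163]
contact_force: [-2.9, -1.3, 10.7]
grip_width: 0.0123
finger_force: 61.8
time_s: 14.35
tool_pos: [0.4931, -0.0031, 0.1064]
orientation: [-3.141, -0.005, -0.064]
contact_force: [-1.5, 3.5, 11.2]
grip_width: 0.0123
finger_force: 65.1
time_s: 14.65
tool_pos: [0.4931, -0.0031, 0.1064]
orientation: [-3.141, -0.005, 0.034]
contact_force: [-1.2, 3.8, 11.9]
grip_width: 0.0131
finger_force: 98.1
t 14.65 at [ 0.4931 -0.0031  0.1064] ypr [-3.1406 -0.0048  0.0343] d [-0.0001  0.0004  0.0004] rv [-0.001  -0.0048 -0.0057] q [-0.25  0.42  1.78  0.    0.94  1.29]
[-1.2026163   3.75447672 11.90937986] [ 0.47243468  0.39485724 -1.59726671]
```

```bash
cat > bar.py <<'E'
from h import *
def bar(n,r0=165,r1=235):
    g=load(n)["color"].astype(int).sum(2);L=[]
    for r in range(r0,r1,5):
        row=g[r,215:310];d=np.where(row<130)[0]
        if len(d): L.append((r,215+d.min(),215+d.max()))
    return L
E
python3 - <<'E'
from bar import *
for n in("w4","w7","w8"):print(n,[tuple(map(int,x)) for x in bar(n)])
E
```

```text
w4 [(170, 269, 269), (175, 267, 270), (180, 264, 270), (185, 261, 270), (190, 256, 270), (195, 252, 270), (200, 249, 270), (205, 247, 270), (210, 246, 270), (215, 246, 270), (220, 247, 270), (225, 247, 270), (230, 247, 270)]
w7 [(175, 271, 276), (180, 268, 278), (185, 265, 278), (190, 263, 279), (195, 261, 279), (200, 258, 279), (205, 253, 278), (210, 251, 278), (215, 250, 277), (220, 250, 277), (225, 249, 276), (230, 248, 275)]
w8 [(190, 271, 288), (195, 269, 289), (200, 266, 291), (205, 262, 291), (210, 260, 291), (215, 256, 293), (220, 255, 293), (225, 255, 292), (230, 254, 291)]
```

```bash
python3 - <<'E'
from h import *
def c(n,x0,y0,x1,y1,s):
    return cv2.resize(load(n)["color"][y0:y1,x0:x1,::-1],s,interpolation=cv2.INTER_CUBIC)
a=c("w2",180,20,340,180,(400,300)); a=c("w2",180,25,340,145,(400,300))
b=c("w4",150,65,370,230,(400,300));d=c("w7",145,75,375,247,(400,300));e=c("w8",130,70,390,265,(400,300))
im=np.vstack([np.hstack([a,b]),np.hstack([d,e])]);im=cv2.convertScaleAbs(im,alpha=1.3)
cv2.imwrite("pics/ring.png",im)
E
```

```text
(no output)
```

View pics/ring.png

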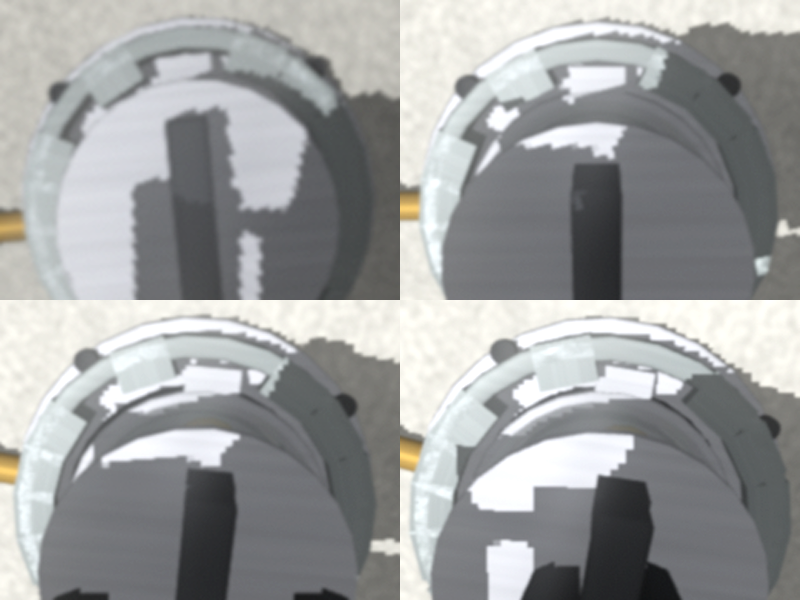

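The ring close-ups show the lug (white block at the top of each pane) now against or under the tab on its left (w8 pane: tab edge about x=597, lug from 605). It turned about 5° and jammed. I back off the twist and test at a few press depths.

```bash
cat > f.py <<'E'
from h import *
s=env.sense();print(s["time_s"].__round__(2),s["tool_pos"].round(4),"yaw",s["orientation"][2].round(3),"F",s["contact_force"].round(1),"T",s["wrist_torque"].round(2),"w",round(s["grip_width"],4),round(s["finger_force"]))
E
python3 shift.py '0 0 0 0 0 .1;0 0 0 0 0 .1;0 0 .001 0 0 0;0 0 .001 0 0 0;0 0 0 0 0 0'>/dev/null; python3 f.py
python3 shift.py '0 0 .001 0 0 0;0 0 .001 0 0 0;0 0 0 0 0 0'>/dev/null; python3 f.py
python3 shift.py '0 0 0 0 0 -.05;0 0 0 0 0 -.05;0 0 0 0 0 0'>/dev/null; python3 f.py
python3 shift.py '0 0 -.001 0 0 0;0 0 -.001 0 0 0;0 0 0 0 0 0'>/dev/null; python3 f.py
python3 shift.py '0 0 -.001 0 0 0;0 0 -.001 0 0 0;0 0 0 0 0 0'>/dev/null; python3 f.py
```

```text
15.2 [ 0.4932 -0.0033  0.1045] yaw -0.163 F [-1.1  1.7 12.3] T [ 0.23  0.37 -0.04] w 0.0121 65
15.5 [ 0.4933 -0.0034  0.1034] yaw -0.163 F [-5.3  1.5 22. ] T [ 0.38  0.96 -0.1 ] w 0.0127 67
15.8 [ 0.4937 -0.0032  0.1034] yaw -0.064 F [-1.9  2.9 19.5] T [ 0.51  0.59 -0.85] w 0.0122 68
16.1 [ 0.4934 -0.0032  0.1044] yaw -0.065 F [ 1.6  2.9 10.3] T [ 0.45  0.   -0.84] w 0.0124 65
16.4 [ 0.4933 -0.0032  0.1061] yaw -0.065 F [3.4 2.4 8.2] T [ 0.55 -0.28 -0.87] w 0.0126 65
```

```bash

python3 shift.py '0 0 0 0 0 .05;0 0 0 0 0 .05;0 0 0 0 0 0'>/dev/null; python3 f.py
python3 shift.py '0 0 0 0 0 .05;0 0 0 0 0 0'>/dev/null; python3 f.py
python3 shift.py '0 0 0 0 0 .05;0 0 0 0 0 0'>/dev/null; python3 f.py
python3 shift.py '0 0 0 0 0 .05;0 0 0 0 0 0'>/dev/null; python3 f.py
python3 shift.py '0 0 0 0 0 .05;0 0 0 0 0 0'>/dev/null; python3 f.py
```

```text
16.7 [ 0.4932 -0.0035  0.1064] yaw -0.163 F [ 0.7  2.5 11. ] T [0.31 0.09 0.08] w 0.0123 64
16.9 [ 0.4931 -0.0036  0.1064] yaw -0.213 F [ 0.9  0.5 11. ] T [0.08 0.16 0.1 ] w 0.0125 64
17.1 [ 0.4931 -0.0036  0.1064] yaw -0.263 F [ 0.4  0.5 11. ] T [0.   0.23 0.15] w 0.0124 64
17.3 [ 0.4931 -0.0036  0.1064] yaw -0.313 F [-0.8  0.5 10.8] T [0.01 0.19 0.1 ] w 0.0122 64
17.5 [ 0.4931 -0.0036  0.1063] yaw -0.363 F [-0.1 -0.5  9.7] T [-0.    0.24  0.14] w 0.0124 64
```

```bash

python3 shift.py '0 0 0 0 0 .05;0 0 0 0 0 .05;0 0 0 0 0 0'>/dev/null; python3 f.py
python3 shift.py '0 0 0 0 0 .05;0 0 0 0 0 .05;0 0 0 0 0 0'>/dev/null; python3 f.py
python3 - <<'E'
from bar import *
snap("wrist","w9");print([tuple(map(int,x)) for x in bar("w9")])
E
```

```text
17.8 [ 0.4931 -0.0037  0.1064] yaw -0.463 F [ 0.2  0.2 11. ] T [-0.01  0.22  0.1 ] w 0.0125 64
18.1 [ 0.4931 -0.0037  0.1064] yaw -0.563 F [ 0.6  0.7 11.1] T [-0.03  0.24  0.09] w 0.0121 64
[(190, 263, 274), (195, 261, 275), (200, 259, 275), (205, 256, 276), (210, 256, 276), (215, 258, 277), (220, 255, 277), (225, 254, 277), (230, 251, 277)]
```

```bash
python3 - <<'E'
from h import *
snap("side","sC")
a=cv2.resize(load("w9")["color"][60:200,120:400,::-1],(800,400),interpolation=cv2.INTER_CUBIC)
b=cv2.resize(load("sC")["color"][205:255,205:275,::-1],(280,200),interpolation=cv2.INTER_CUBIC)
c=cv2.resize(load("sideA")["color"][205:255,205:275,::-1],(280,200),interpolation=cv2.INTER_CUBIC)
d=cv2.resize(load("w2")["color"][25:145,180:340,::-1],(240,200),interpolation=cv2.INTER_CUBIC)
cv2.imwrite("pics/v12.png",cv2.convertScaleAbs(np.vstack([a,np.hstack([b,c,d])]),alpha=1.25))
E
```

```text
(no output)
```

View pics/v12.png

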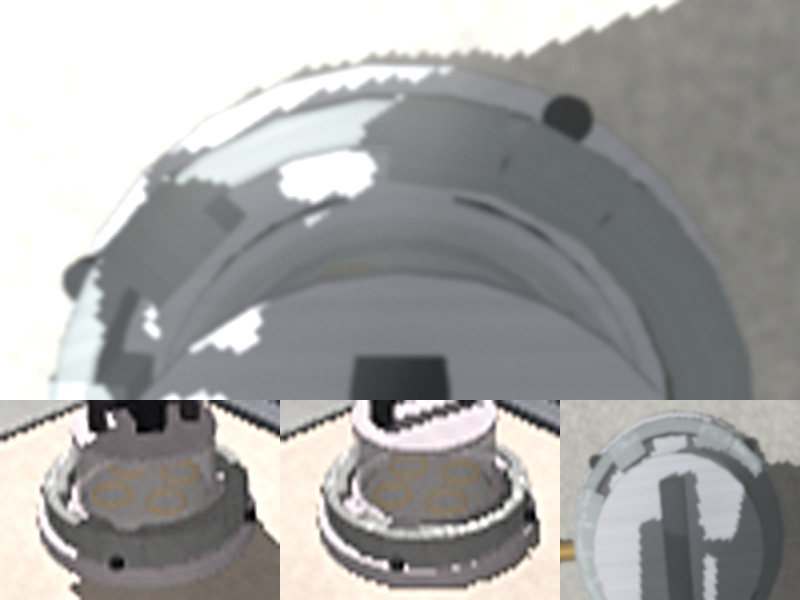

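v12: the bell has turned freely clockwise. The window it started in (patch near (330,175)) is vacated and the lug is under the right tab. That looks as if it started in the gap, not the lock. I test this by returning to −0.25 and lifting gently.

```bash

python3 shift.py '0 0 0 0 0 -.08;0 0 0 0 0 -.08;0 0 0 0 0 -.08;0 0 0 0 0 -.073;0 0 0 0 0 0'>/dev/null; python3 f.py
python3 shift.py '0 0 -.002 0 0 0;0 0 -.002 0 0 0;0 0 0 0 0 0'>/dev/null; python3 f.py
python3 shift.py '0 0 -.002 0 0 0;0 0 -.001 0 0 0;0 0 0 0 0 0'>/dev/null; python3 f.py
python3 shift.py '0 0 -.002 0 0 0;0 0 -.001 0 0 0;0 0 0 0 0 0'>/dev/null; python3 f.py
```

```text
18.7 [ 0.4932 -0.0037  0.1064] yaw -0.248 F [ 0.5 -0.7 10.8] T [0.04 0.21 0.  ] w 0.0121 64
19.0 [ 0.4931 -0.0036  0.1103] yaw -0.249 F [1.7 0.2 8.2] T [-0.   -0.02 -0.04] w 0.0126 63
19.3 [ 0.4931 -0.0036  0.113 ] yaw -0.249 F [ 1.3 -0.1  4.4] T [-0.08 -0.12 -0.06] w 0.0125 63
19.6 [ 0.4923 -0.0034  0.1154] yaw -0.25 F [1.5 0.  4.5] T [-0.06  0.08  0.04] w 0.0121 62
```

```bash

python3 shift.py '0 0 -.002 0 0 0;0 0 -.001 0 0 0;0 0 0 0 0 0'>/dev/null; python3 f.py
python3 shift.py '0 0 -.003 0 0 0;0 0 -.002 0 0 0;0 0 0 0 0 0'>/dev/null; python3 f.py
python3 shift.py '0 0 -.003 0 0 0;0 0 -.002 0 0 0;0 0 0 0 0 0'>/dev/null; python3 f.py
```

```text
19.9 [ 0.4919 -0.0032  0.118 ] yaw -0.25 F [ 0.3 -0.4 -4.6] T [0.01 0.09 0.04] w 0.0123 60
20.2 [ 0.4924 -0.0033  0.1237] yaw -0.25 F [-0.2  0.1 -3.8] T [ 0.05  0.19 -0.  ] w 0.0124 60
20.5 [ 0.4925 -0.0033  0.1288] yaw -0.25 F [ 0.2  0.1 -4.7] T [ 0.02  0.16 -0.05] w 0.0125 60
```

The bell lifts off freely (−4.6 N, its weight). Carry it to the mat.

```bash

python3 shift.py '0 0 -.02 0 0 0;0 0 -.03 0 0 0;0 0 -.02 0 0 0;0 0 0 0 0 0'>/dev/null; python3 f.py
python3 shift.py '.0081 .0336 0 0 0 0;.0081 .0336 0 0 0 0;.0081 .0336 0 0 0 0;.0081 .0336 0 0 0 0'>/dev/null
python3 shift.py '.0081 .0336 0 0 0 0;.0081 .0336 0 0 0 0;.0081 .0336 0 0 0 0;.0081 .0336 0 0 0 0;0 0 0 0 0 0'>/dev/null; python3 f.py
python3 shift.py '0 0 .04 0 0 0;0 0 .03 0 0 0;0 0 .02 0 0 0;0 0 0 0 0 0' >/dev/null; python3 f.py
```

```text
20.9 [ 0.4932 -0.0035  0.2007] yaw -0.25 F [ 0.8 -0.1 -4.2] T [ 0.04  0.2  -0.02] w 0.0123 60
21.8 [ 0.4875 -0.2831  0.1965] yaw -0.254 F [-0.   0.6 -4.2] T [ 0.06  0.14 -0.06] w 0.0127 60
22.2 [ 0.4872 -0.278   0.1048] yaw -0.25 F [-0.1 -0.2 -2.7] T [-0.02  0.17  0.  ] w 0.0123 60
```

```bash
python3 - <<'E'
from h import *
snap("top","topB")
g=load("topA")["color"];m=(g.astype(int).sum(2)<110).astype(np.uint8)
n,l,s,c=cv2.connectedComponentsWithStats(m)
for i in range(1,n):
    if s[i,4]>1000:print(s[i],c[i],atz("topA",c[i],.003))
E
```

```text
[    0     0   512    91 22818] [253.50341835  33.91370848] [ 1.1539104 -0.0284665  0.003    ]
[ 297  185   52   50 1971] [321.8630137  209.50329782] [ 0.48814472 -0.27500138  0.003     ]
[ 376  249   57   70 2651] [403.62881931 283.46774802] [ 0.23801235 -0.54870779  0.003     ]
[   0  278   69   82 2034] [ 26.12143559 326.81465093] [0.09228051 0.69884196 0.003     ]
```

```bash

python3 shift.py '0 -.002 .008 0 0 0;0 0 .005 0 0 0;0 0 0 0 0 0'>/dev/null; python3 f.py
python3 shift.py '0 0 .002 0 0 0;0 0 .001 0 0 0;0 0 0 0 0 0'>/dev/null; python3 f.py
python3 shift.py '0 0 0 0 0 0;0 0 0 0 0 0' .05|tail -2; python3 f.py
python3 shift.py '0 0 -.03 0 0 0;0 0 -.04 0 0 0;0 0 -.04 0 0 0;0 0 -.04 0 0 0;0 0 0 0 0 0'>/dev/null; python3 f.py
```

```text
22.55 [ 0.4891 -0.2776  0.0953] yaw -0.25 F [ 0.3  0.1 -4.1] T [-0.    0.16 -0.02] w 0.0122 60
22.85 [ 0.4892 -0.2779  0.0926] yaw -0.25 F [-0.4  0.9 -4.6] T [-0.01  0.18 -0.  ] w 0.0123 60
grip_width: 0.0262
finger_force: 0.0
23.05 [ 0.4895 -0.2781  0.0931] yaw -0.25 F [ 0.2  0.8 -0.4] T [-0.01  0.15 -0.01] w 0.0262 0
23.55 [ 0.4902 -0.2789  0.2485] yaw -0.25 F [-0.1 -0.2  0.6] T [0.03 0.15 0.  ] w 0.0497 0
```

```bash

python3 shift.py '-.011 -.033 -.005 0 0 0;-.011 -.033 -.005 0 0 0;-.011 -.033 -.005 0 0 0;-.011 -.033 -.005 0 0 0' .088 >/dev/null
python3 shift.py '-.011 -.033 -.005 0 0 0;-.011 -.033 -.005 0 0 0;-.011 -.033 -.005 0 0 0;-.011 -.033 -.005 0 0 0;0 0 0 0 0 0'>/dev/null; python3 f.py
python3 - <<'E'
from h import *
snap("wrist","wA")
a=load("wA")["color"][:,:,::-1]
print(proj("wA",(.4928,-.0035,.034)))
u,v=map(int,proj("wA",(.4928,-.0035,.034)))
c=a[max(0,v-90):v+90,u-120:u+120];cv2.imwrite("pics/wA.png",cv2.resize(c,None,fx=3.33,fy=3.33,interpolation=cv2.INTER_CUBIC));print(u-120,max(0,v-90),c.shape)
E
```

```text
24.45 [0.4684 0.0027 0.2829] yaw -0.246 F [ 0.9 -0.1  0.3] T [-0.02  0.17  0.  ] w 0.0878 0
[260.45435921 133.13063693]
140 43 (180, 240, 3)
```

View pics/wA.png

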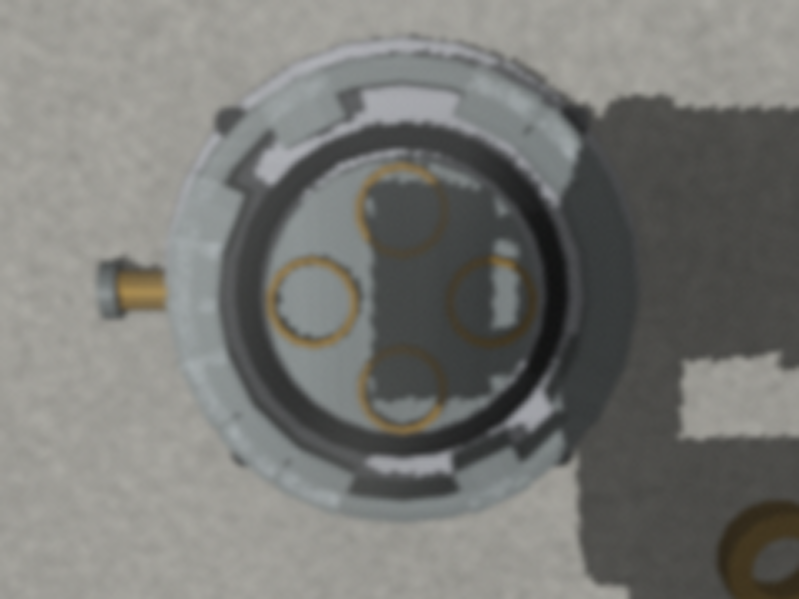

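wA shows the open cell with clean seats: four collars at (402,210), (490,301), (313,302), (402,390) around a centre of about (402,300). Two 31 mm gaps sit at top (365–460) and bottom, so base x lies along yaw −0.25. Compute seat and specimen positions.

```bash
python3 - <<'E'
from h import *
q=lambda x,y:(x/3.33+140,y/3.33+43)
for p in((402,210),(490,301),(313,302),(402,390)):print("seat",atz("wA",q(*p),.039).round(4))
print("gap top/bot",atz("wA",q(413,100),.040),atz("wA",q(403,480),.034))
print("s near",tri(("w1",(289/1.5,192.5/1.5)),("w2",(78.5,184.5)),("w3",(66,239.5))),atz("w1",(289/1.5,192.5/1.5),.04),atz("w2",(78.5,184.5),.04),atz("w3",(66,239.5),.04))
print("s far",atz("w1",(136/1.5,137.5/1.5),.04))
go(.46,.25,.26,-.25)
E
```

```text
seat [ 0.521  -0.0109  0.039 ]
seat [ 0.4863 -0.0315  0.039 ]
seat [0.4999 0.0241 0.039 ]
seat [0.4647 0.0033 0.039 ]
gap top/bot [ 0.55199182 -0.02214271  0.04      ] [0.43268703 0.0109586  0.034     ]
s near [0.48341349 0.22552975 0.03809781] [0.4845988  0.22552667 0.04      ] [0.48315994 0.22332361 0.04      ] [0.48329491 0.22471896 0.04      ]
s far [0.55688136 0.31302973 0.04      ]
t 24.5 at [0.4686 0.001  0.2824] ypr [-3.1412 -0.0037 -0.2473] d [-0.0694 -0.2393  0.0223] rv [-0.0004 -0.0037  0.0027] q [-0.25  0.17  1.61  0.    1.36  1.57]
```

```bash

python3 shift.py '-.0087 -.03 .003 0 0 0;-.0087 -.03 .003 0 0 0;-.0087 -.03 .003 0 0 0;-.0087 -.03 .003 0 0 0' .06 10 >/dev/null
python3 shift.py '-.0087 -.03 .003 0 0 0;-.0087 -.03 .003 0 0 0;-.0087 -.03 .003 0 0 0;-.0087 -.03 .003 0 0 0;0 0 0 0 0 0'>/dev/null; python3 f.py
cat > spec.py <<'E'
from h import *
def dot(n,X,R=14):
    g=cv2.cvtColor(load(n)["color"],cv2.COLOR_RGB2GRAY).astype(float)
    u,v=proj(n,X);u0,v0=int(round(u)),int(round(v))
    w=g[v0-R:v0+R+1,u0-R:u0+R+1]
    big=cv2.resize(w,None,fx=8,fy=8,interpolation=cv2.INTER_CUBIC).clip(0,255).astype(np.uint8)
    c=cv2.HoughCircles(big,cv2.HOUGH_GRADIENT,1,200,param1=60,param2=12,minRadius=50,maxRadius=110)
    out=(u,v)
    if c is not None:
        c=c[0,0];out=(u0-R+(c[0]+.5)/8-.5,v0-R+(c[1]+.5)/8-.5);print(n,"circle",np.round(out,1),"r",c[2]/8,"exp",np.round((u,v),1))
    else:print(n,"none",u,v)
    return out
E
python3 - <<'E'
from spec import *
snap("wrist","wB")
for X in([.4837,.2247,.04],[.5569,.313,.04]):
    p=dot("wB",X,20);print(atz("wB",p,.04))
E
python3 shift.py '.02 .01 0 0 0 0;.02 0 0 0 0 0;0 0 0 0 0 0'>/dev/null
python3 - <<'E'
from spec import *
snap("wrist","wC")
for X in([.4837,.2247,.04],[.5569,.313,.04]):
    p=dot("wC",X,20);print(atz("wC",p,.04))
im=[cv2.resize(load(n)["color"][20:300,60:460,::-1],(400,280)) for n in("wB","wC")]
cv2.imwrite("pics/wBC.png",cv2.resize(np.hstack(im),None,fx=1,fy=1))
E
```

```text
25.4 [0.4607 0.2511 0.2571] yaw -0.248 F [-0.5 -0.3 -0.3] T [-0.03  0.13 -0.03] w 0.0602 0
wB none 280.15043634078216 133.95227844946305
[0.4837 0.2247 0.04  ]
wB none 172.5337597742142 82.31151913464402
[0.5569 0.313  0.04  ]
wC none 266.54295601199976 175.16437459426456
[0.4837 0.2247 0.04  ]
wC none 162.59527292526283 128.1157077135696
[0.5569 0.313  0.04  ]
```

```bash
python3 - <<'E'
from h import *
C=[("wB",255,114),("wB",148,62),("wC",242,155),("wC",138,108)]
t=[cv2.resize(load(n)["color"][y:y+38,x:x+50,::-1],(400,304),interpolation=cv2.INTER_CUBIC)[:300] for n,x,y in C]
cv2.imwrite("pics/sp.png",np.vstack([np.hstack(t[:2]),np.hstack(t[2:])]))
E
```

```text
(no output)
```

View pics/sp.png

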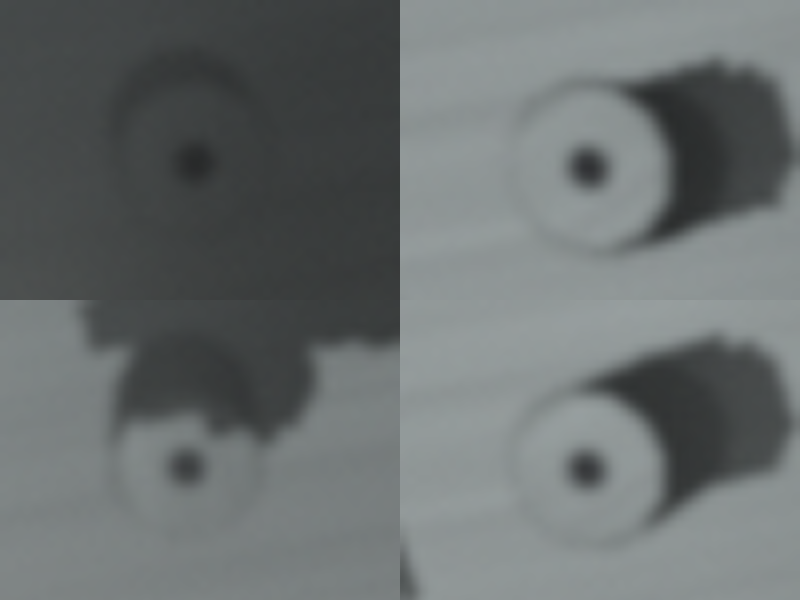

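The dark centre dots show clearly at (195,163), (588,167), (187,468) and (587,470). Triangulate from these.

```bash
python3 - <<'E'
from h import *
p=lambda x,y,x0,y0:(x0+(x+.5)/8-.5,y0+(y+.5)/8-.5)
n=[("wB",p(195,163,255,114)),("wC",p(187,168,242,155))];f=[("wB",p(188,167,148,62)),("wC",p(187,170,138,108))]
for s in(n,f):print(tri(*s),[atz(*q,.04).round(4) for q in s])
go(.4844,.2253,.10,-.25)
E
```

```text
[0.48482622 0.22605393 0.04434239] [array([0.484 , 0.2259, 0.04  ]), array([0.4837, 0.2264, 0.04  ])]
[0.55696004 0.31328    0.04481776] [array([0.5571, 0.3144, 0.04  ]), array([0.5567, 0.3148, 0.04  ])]
t 25.8 at [0.4977 0.2283 0.2578] ypr [ 3.1414e+00 -2.3000e-03 -2.5280e-01] d [-0.0125  0.0062  0.1578] rv [ 0.0002 -0.0023 -0.0028] q [ 0.22  0.36  1.43 -0.    1.35  2.04]
```

```bash

python3 shift.py '-.0127 .0056 .04 0 0 0;0 0 .04 0 0 0;0 0 .04 0 0 0;0 0 .04 0 0 0;0 0 .035 0 0 0' .038 15 >/dev/null;python3 shift.py '0 0 0 0 0 0;0 0 0 0 0 0'>/dev/null; python3 f.py
python3 - <<'E'
from h import *
go(.484,.226,.036,-.25)
E
```

```text
26.5 [0.484  0.2275 0.0643] yaw -0.25 F [-0.3 -0.2 -0.8] T [-0.01  0.16 -0.01] w 0.0382 0
t 26.5 at [0.484  0.2275 0.0643] ypr [-3.1411 -0.0032 -0.2503] d [0.0002 0.0015 0.0283] rv [-0.0005 -0.0032 -0.0003] q [ 0.22  0.56  1.68 -0.    0.9   2.04]
```

```bash

python3 shift.py '0 .0015 .015 0 0 0;0 0 .013 0 0 0;0 0 0 0 0 0'>/dev/null; python3 f.py
python3 shift.py '0 0 0 0 0 0;0 0 0 0 0 0;0 0 0 0 0 0;0 0 0 0 0 0' 0 20 >/dev/null; python3 f.py
python3 shift.py '0 0 -.03 0 0 0;0 0 -.04 0 0 0;0 0 -.03 0 0 0;0 0 0 0 0 0;0 0 0 0 0 0'>/dev/null; python3 f.py
python3 - <<'E'
from h import *
go(.4647,.0033,.11,-.25)
E
```

```text
26.8 [0.4835 0.226  0.0353] yaw -0.25 F [-0.5  1.1 -0.2] T [0.01 0.18 0.02] w 0.0378 0
27.2 [0.4841 0.2262 0.0361] yaw -0.25 F [-0.9  0.3  4.9] T [0.01 0.33 0.04] w 0.0197 20
27.7 [0.4832 0.2262 0.1351] yaw -0.25 F [ 0.2  0.7 -1.3] T [0.02 0.16 0.  ] w 0.0192 20
t 27.7 at [0.4832 0.2262 0.1351] ypr [-3.1412e+00 -3.1000e-03 -2.5010e-01] d [0.0372 0.2205 0.0252] rv [-0.0004 -0.0031 -0.0001] q [ 0.22  0.46  1.63 -0.    1.05  2.04]
```

```bash

python3 shift.py '.0075 .044 0 0 0 0;.0075 .044 0 0 0 0;.0075 .044 0 0 0 0;.0075 .044 0 0 0 0;.0072 .0445 0 0 0 0'>/dev/null
python3 shift.py '0 0 .025 0 0 0;0 0 .015 0 0 0;0 0 0 0 0 0;0 0 0 0 0 0'>/dev/null; python3 f.py
python3 - <<'E'
from h import *
go(.4648,.0033,.067,-.25)
E
```

```text
28.6 [0.4646 0.0035 0.0948] yaw -0.25 F [ 0.1  0.6 -0.3] T [ 0.01  0.14 -0.03] w 0.0195 20
t 28.6 at [0.4646 0.0035 0.0948] ypr [-3.1412e+00 -1.2000e-03 -2.5000e-01] d [0.0002 0.0001 0.0278] rv [-0.0004 -0.0012  0.    ] q [-0.25  0.39  1.87  0.    0.88  1.57]
```

```bash

python3 shift.py '0 0 .018 0 0 0;0 0 .008 0 0 0;0 0 0 0 0 0'>/dev/null; python3 f.py
python3 shift.py '0 0 .0025 0 0 0;0 0 0 0 0 0'>/dev/null; python3 f.py
```

```text
28.9 [0.4646 0.0036 0.0689] yaw -0.25 F [-0.3 -0.  -0.5] T [-0.01  0.15 -0.02] w 0.0195 20
29.1 [0.4652 0.0033 0.0672] yaw -0.25 F [ 0.6 -0.1 -0.2] T [-0.    0.17  0.01] w 0.0194 20
```

```bash

python3 shift.py '0 0 .001 0 0 0;0 0 0 0 0 0'>/dev/null; python3 f.py
python3 shift.py '0 0 0 0 0 0;0 0 0 0 0 0;0 0 0 0 0 0' .034>/dev/null; python3 f.py
python3 shift.py '0 0 -.02 0 0 0;0 0 -.04 0 0 0;0 0 -.03 0 0 0;0 0 0 0 0 0'>/dev/null; python3 f.py
python3 - <<'E'
from h import *
go(.557,.3145,.12,-.25)
E
```

```text
29.3 [0.4652 0.0033 0.0661] yaw -0.25 F [-0.2 -0.   0.1] T [0.07 0.12 0.02] w 0.0195 20
29.6 [0.4651 0.0033 0.0659] yaw -0.25 F [ 0.2 -0.5 -0.5] T [ 0.02  0.16 -0.01] w 0.0346 0
30.0 [0.4664 0.003  0.1593] yaw -0.25 F [ 0.6 -0.5 -0.1] T [0.03 0.14 0.04] w 0.0345 0
t 30.0 at [0.4664 0.003  0.1593] ypr [-3.1411 -0.0101 -0.2501] d [ 0.0103 -0.3242  0.0395] rv [-0.0004 -0.0101 -0.0001] q [-0.25  0.29  1.81  0.    1.04  1.57]
```

```bash

python3 shift.py '.0013 -.0405 0 0 0 0;.0013 -.0405 0 0 0 0;.0013 -.0405 0 0 0 0;.0013 -.0405 0 0 0 0' .038 >/dev/null
python3 shift.py '.0013 -.0405 0 0 0 0;.0013 -.0405 0 0 0 0;.0013 -.0405 0 0 0 0;.0012 -.0405 0 0 0 0;0 0 0 0 0 0'>/dev/null; 
python3 shift.py '0 0 .04 0 0 0;0 0 .04 0 0 0;0 0 0 0 0 0;0 0 0 0 0 0'>/dev/null
python3 - <<'E'
from h import *
go(.5569,.3144,.036,-.25)
E
```

```text
t 31.3 at [0.5553 0.3142 0.0763] ypr [ 3.1415e+00 -2.3000e-03 -2.5070e-01] d [ 0.0014 -0.0006  0.0403] rv [ 0.0001 -0.0023 -0.0007] q [ 0.33  0.73  1.32 -0.    1.08  2.15]
```

```bash

python3 shift.py '.0014 -.0006 .02 0 0 0;0 0 .02 0 0 0;0 0 0 0 0 0;0 0 0 0 0 0'>/dev/null; python3 f.py
python3 shift.py '0 0 0 0 0 0;0 0 0 0 0 0;0 0 0 0 0 0;0 0 0 0 0 0' 0 20 >/dev/null; python3 f.py
python3 shift.py '0 0 -.03 0 0 0;0 0 -.04 0 0 0;0 0 -.03 0 0 0;0 0 0 0 0 0;0 0 0 0 0 0'>/dev/null; python3 f.py
python3 - <<'E'
from h import *
go(.5210,-.0109,.11,-.25)
E
```

```text
31.7 [0.5578 0.315  0.0381] yaw -0.25 F [-0.8 -0.2  1.3] T [0.04 0.16 0.05] w 0.0379 0
32.1 [0.5573 0.315  0.0371] yaw -0.25 F [-1.1 -0.5  6. ] T [-0.14  0.29  0.04] w 0.0195 20
32.6 [0.5563 0.3149 0.1357] yaw -0.25 F [-0.1 -0.7 -0.9] T [-0.04  0.2   0.02] w 0.0191 20
t 32.6 at [0.5563 0.3149 0.1357] ypr [-3.1413e+00 -2.8000e-03 -2.5020e-01] d [0.0463 0.3244 0.0257] rv [-0.0003 -0.0028 -0.0002] q [ 0.33  0.67  1.27 -0.    1.2   2.15]
```

```bash

python3 shift.py '.0058 .0405 0 0 0 0;.0058 .0405 0 0 0 0;.0058 .0405 0 0 0 0;.0058 .0405 0 0 0 0'>/dev/null
python3 shift.py '.0058 .0405 0 0 0 0;.0058 .0406 0 0 0 0;.0058 .0406 0 0 0 0;.0057 .0406 0 0 0 0;0 0 0 0 0 0'>/dev/null
python3 shift.py '0 0 .025 0 0 0;0 0 .015 0 0 0;0 0 0 0 0 0;0 0 0 0 0 0'>/dev/null; python3 f.py
python3 - <<'E'
from h import *
go(.5210,-.0109,.068,-.25)
E
```

```text
33.9 [ 0.521  -0.0102  0.0956] yaw -0.25 F [ 1.4  0.2 -0.9] T [0.01 0.11 0.01] w 0.0193 20
t 33.9 at [ 0.521  -0.0102  0.0956] ypr [-3.1411e+00 -1.4000e-03 -2.4970e-01] d [0.0002 0.0007 0.0276] rv [-0.0005 -0.0014  0.0003] q [-0.24  0.49  1.7   0.    0.95  1.58]
```

```bash

python3 shift.py '0 .0007 .018 0 0 0;0 0 .008 0 0 0;0 0 0 0 0 0'>/dev/null; python3 f.py
python3 shift.py '0 0 .0025 0 0 0;0 0 0 0 0 0'>/dev/null; python3 f.py
python3 shift.py '0 0 .0005 0 0 0;0 0 0 0 0 0'>/dev/null; python3 f.py
```

```text
34.2 [ 0.5208 -0.0112  0.0695] yaw -0.25 F [ 0.6 -0.1 -0.6] T [-0.04  0.13  0.01] w 0.0195 20
34.4 [ 0.5214 -0.0115  0.0679] yaw -0.25 F [ 0.  -0.4 -0.8] T [ 0.02  0.19 -0.02] w 0.0197 20
34.6 [ 0.5213 -0.0115  0.0673] yaw -0.25 F [ 0.4 -0.1 -1.5] T [ 0.06  0.18 -0.01] w 0.0192 20
```

```bash

python3 shift.py '0 0 0 0 0 0;0 0 0 0 0 0;0 0 0 0 0 0' .034>/dev/null; python3 f.py
python3 shift.py '0 0 -.02 0 0 0;0 0 -.04 0 0 0;0 0 -.04 0 0 0;-.015 .04 -.04 0 0 0;-.015 .04 0 0 0 0'>/dev/null
python3 shift.py '-.01 .035 -.015 0 0 0;-.01 .035 -.015 0 0 0;0 0 0 0 0 0'>/dev/null; python3 f.py
python3 - <<'E'
from h import *
snap("wrist","wD");snap("top","topD")
# specimen tops: local dark dot near expected projection
g=cv2.cvtColor(load("wD")["color"],cv2.COLOR_RGB2GRAY)
for X in([.465,.0033,.07],[.5212,-.0113,.07]):
    u,v=np.round(proj("wD",X)).astype(int);print(u,v);
    if 12<v<370 and 12<u<500:print(g[v-10:v+11:2,u-10:u+11:2])
# bell outline in top: bright disc on mat
for n in("topD",):
    g=cv2.cvtColor(load(n)["color"],cv2.COLOR_RGB2GRAY);u,v=proj(n,(.489,-.278,.071));u,v=int(u),int(v);print(n,u,v);print(g[v-22:v+23:2,u-24:u+25:2])
E
```

```text
34.9 [ 0.5212 -0.0115  0.0671] yaw -0.25 F [0.  0.1 1. ] T [0.01 0.11 0.03] w 0.0341 0
35.7 [ 0.4378 -0.1422  0.2328] yaw -0.254 F [ 0.5 -0.8 -0.5] T [-0.03  0.14  0.03] w 0.0343 0
93 189
[[175 171 163 163 168 171 152 123  87  66  64]
 [172 169 174 177 180 183 181 180 160  94  64]
 [161 175 175 175 177 181 182 180 183 151  84]
 [140 176 174 174 167 165 175 178 181 179 131]
 [141 175 174 168 120  87 125 172 177 180 153]
 [121 170 175 168 116  74 101 166 173 177 163]
 [100 161 174 172 159 135 148 173 173 173 160]
 [101 137 170 173 170 169 170 172 173 169 138]
 [104 111 149 170 171 170 169 171 171 154  98]
 [ 85  95 112 134 153 162 161 158 139  88  51]
 [ 69  72  82  94 107 118 118 108  88  66  55]]
83 122
[[176 171 162 166 173 170 160 122  72  58  58]
 [173 168 173 182 188 189 188 182 148  88  57]
 [171 175 182 186 185 185 187 189 187 158  79]
 [175 181 183 182 182 184 185 188 190 187 129]
 [178 180 180 177 146 128 162 187 190 194 173]
 [177 177 179 167  97  67 108 179 192 193 183]
 [175 175 177 171 119  75 108 177 188 187 182]
 [175 173 175 177 171 159 169 182 183 187 185]
 [178 173 1
[... 1859 characters left out ...]
20 121 121  69  41  66  86  85  84 136
   22  54  63 163 161 163 163]
 [117 118 121 124 125  56 117 122 120 121 118  43  36  85  87  85  86  85
   27  54  62 162 161 161 161]
 [112 117 117 121  90  73 121 120 121 121  46  36  22  85  86  87  88  85
   25  58 100 164 162 163 161]
 [105 111 114 106  61 124 120 122 121 107  37  28  45  86  85  86  85  62
   54  56 127 165 164 162 162]
 [ 97 105 105  57  95 121 121 120 121  34  33  16  72  86  85  85  88  26
   55  55 159 163 162 162 163]
 [ 86  94  61  58 123 121 120 121  82  29  16  28  77  86  85  86  66  20
   56  64 162 161 160 160 159]
 [ 60  64  58 112 122 121 121 123  30  24  18  20  60  80  89  87  69  51
   42  77 161 160 162 161 108]]
```

```bash

python3 shift.py '.01 .02 0 0 0 -.147;0 0 0 0 0 -.147;0 0 0 0 0 -.147;0 0 0 0 0 -.147;0 0 0 0 0 -.147' .05 >/dev/null
python3 shift.py '0 0 0 0 0 -.147;0 0 0 0 0 -.147;0 0 0 0 0 -.147;0 0 0 0 0 -.147;0 0 0 0 0 -.147'>/dev/null
python3 shift.py '0 0 0 0 0 -.147;0 0 0 0 0 -.147;0 0 0 0 0 -.147;0 0 0 0 0 -.147;0 0 0 0 0 -.147'>/dev/null
python3 shift.py '0 0 0 0 0 -.147;0 0 0 0 0 -.147;0 0 0 0 0 -.147;0 0 0 0 0 -.147;0 0 0 0 0 -.147'>/dev/null
python3 shift.py '0 0 -.02 0 0 -.147;0 0 -.03 0 0 -.057;0 0 0 0 0 0'>/dev/null; python3 f.py
cat > blob.py <<'E'
from h import *
def look(n):
    g=cv2.cvtColor(load(n)["color"],cv2.COLOR_RGB2GRAY)
    for X in([.489,-.278,.103],):print(n,"expect bar",proj(n,X))
    s=cv2.resize(g,(64,48),interpolation=cv2.INTER_AREA)//10
    for r in s:print("".join("%2d"%x if 0 else chr(48+x) if x<10 else chr(55+x) for x in r))
E
python3 - <<'E'
from blob import *
snap("wrist","wE");look("wE")
E
```

```text
38.1 [ 0.4446 -0.1605  0.2835] yaw 2.897 F [ 0.2  0.4 -0.1] T [-0.03 -0.05 -0.04] w 0.0498 0
wE expect bar [156.26878405 237.4755407 ]
JJJJJKJJJJJJJJJJJD99999999999ACJJJJJJJJJJJJJJJIIIIIJIJJJJJJJJJJJ
KKJJJKJJJJJJJJJJJC99999999999ADJJJJJJJJJJJJJJJJIIIIJIJJJJJJJJJJJ
JJJJJJJJJJJJJJJJJB99999999999AGJIJJJJJJJJJJJJJJIIIIIIJJJJJJJJJJJ
JJKJJJJJJJJJJJJJIA9999999999AAHIIJJJJJJJJJJJJJIJIIIIIJJJIJJJJJJJ
JJJJJKKJJJJJJJJJI99999999999ABIIIIJJJJJJJJJJJIIIJJJIJJJJJJJJJJJJ
JJJJJJJJJJJJJJJJI99999999999AEIIIHHHIJJJJKJJJJJIJJJJJJJJJJJJJJJJ
JJJJJJJJJJJJJJJJG9999999999AAGIIHGHEGIJJJJJJJJJJIIJIJJJJJJJJJJJJ
JJJJJJJJJJJJJJJG99999999999ABHIIFHIIDHJJJJJJJJIIJJJJJJJJJJJJJJJJ
JJJJJJJJIJJJJJJB9999999999AADIIIEGIIEHJJJJJJJJJJJJIIJJJJJJJJJJJJ
JJJJJJJIJJJJJJG99999999999AAFIIIHEHGGIJJJKJJJJJJJJJJJJJJJJJJJJJJ
JJJJJJJJIJJJJJE9999999999AAAHIIIIHGHIJJJJJJJJJJIGIIJJJJJJJJJJJJJ
JJJJJJJJJIIJJIB9999999999AAACHIIIJIJJJJJJJJJJHFGEEFFGHHIJJJJJJJJ
JJJJJJJJJIIJII99999999999AAAAGIIIJIJJJJJJJJIDEBCHIIIEBDIIIIJJJJJ
JJJJJJJJIIIIIH99999999999AAAAHIIIJJJJJJJJJJC87EHHEEEA8CGHHIJJJJJ
JJKJJJJJIIJJIF999BB99999999ABIIIIIJJJJJJJJED8EHB8579856
[... 1454 characters left out ...]
22242222223DIIIIJIJJJJJJJF332222232222222222211257
JF43222222222222322222226IIIIIIJJJIIJIII832222223211111111111115
E32222222222222443222222BIIGAABHJJJIJJIJE22221124411111111111111
32222221111111243322223379966878AAAAAA99833222223421111111111111
2222221222222134333333344444444455544444333333333331111111112222
2222211112222143333333444444444445644444333333333341111111112222
2211111111111153333334444544444444544443333333333351111111122222
1111111111111143333336777777777643333334433332223351111111122222
111111111111114431225IIIIIIHEB8433344555555521112441111111222222
11111111111111342122BIIIIIJE444555553345555541111331111112222222
11111111111111111122GJJJJJIH666666653345555551111111111111111111
```

```bash

python3 - <<'E'
from h import *
snap("top","topE")
g=cv2.cvtColor(load("topE")["color"],cv2.COLOR_RGB2GRAY)//10
for v in range(180,262):print(v,"".join(chr(48+x) if x<10 else chr(55+x) for x in g[v,288:372]))
E
```

```text
180 CCCCCCCCB57BCCCCBBBBBBAAAA998879DFGGGGFFFGGGGFFGGGGGGGGGGGFGFGGGGGGGGGGGFEBCBB77A888
181 CCCCCCCC76ACCCCCCCBBBBBBAAA999888BEGGFGGGGGGGFGGGGGGGGGGGGGGGGGGGGGGGGGGGGGGGFCCCC88
182 CCCCCCCA59CCCCCCCCCBBBBBBAAA999887ADEGGGGGGGGFFGGGGGGGGGGGGGGGGGGGGGGGGGGGGGGGGGGGCC
183 CCCCCCB58CDDCCCCCCCCCBBBBBBAAAA99888BEGFGFGGGFGGGGFDEGGGGGGGGGGGGGGGGGGGGGGGGGGGGGGG
184 CCCCCC66BDDDDCCCCCCCCCCBBBBAAAA999987ADEFGGGEDDCCC97BGGGGGGGGGGGGGGGGGGGGGGGGGFGGGGG
185 CCCCCA5ADDDDDDDCCCCCCCCCBBBBBBAAAA99888BDCCC966432217GGGGGGGGGGGGGGGGGFGGGGGGGGGGGGG
186 CCCCB59DEEDDDDDDCCCCCCCCCBBBBBBAAAA998877422211222114GGGFGGGGGGGGGGGGGGGGGGGGGFFGGGG
187 CCCB66CEEEEEDDDDDCCCCCCCCCBBBBBBAAAA99988652212222113EGGFGGGGGGGGGGGGGGGGGGGGGFFFGFF
188 CCC86BDEEEEEEDDDDDDCCCCCCCCCBBBBBAAAAA998875421221222BGGGGGGGGGGGGGGGGGGGGGGGGGFFGFG
189 CCA49DEEEEEEEEEDDDDDDDCCCCCCCBBBBBBAAAA999886531222229GGFFGGGFGGGGGGGGGGGFGFFFGGGGFG
190 CB57CDDDDEEEEEEEEDDDDDCCCCCCCCBBBBBBBAAAA9988763121227GGFFGGGGGGGGGGFGGGGFGFFFGGGGGG
191 C76ACDDDDDDEEEEEEDDDDDDDCCCCCCCCBBBBBBAAAA999886522433GGGGGGGGGGGGGFFFFGFFGFFFGGGGGG
192 A49CCCDDDDDEEEEEEEEDDDDDDCCC
[... 5497 characters left out ...]
97777CCCCCCCDDDA8888888888888888888CGFFFFFFFFFFFFFFFFFGFFFFFFFFGFFGGGFGGGGFGF
255 A9999998777BCCCCCCCCDB8888888888888888888CFFFFFFFFFFFFFFFFFFFFFFFFFFFFFFGGFFFFGGFGGF
256 AA999987779CCCCCCCCCC88888888888888888888FFFFFFFFFFFFFFFFFFFFFFFFFFFFGFFFGFFFFGFFGGF
257 A999998777ABCCCCCCCC98888888888888888888CFFFFFFFFFFFFFFFFFFFFFFGFGGFFGFFFGFFGGFGFGGG
258 99999877779BBBCCCCCB8888888888888888888CFFFFFFFFFFFFFFGFFFFFFFFFGFFGFGFFFGGFGFFFGFGF
259 9999877776ABBBBBBCB7888888888888888888CFFGFFFFFFFFFFFFFFFFFFFFGFFFFGGGFFFGGFFFFFFFGF
260 A999877766AABBBBBB8888888888888888888CGGGGGFFFFFFFFFFFFFFFFFFFFFFFFFGGFFFFGGFGFGGGFF
261 9998777766AABBBBA9888888888888888CCCCGGGGGGFFGFFFFGFFFFFFFFFFFFFFFFFFFFFFFFFFGFGGGGG
```

```bash

python3 - <<'E'
from h import *
go(.50,-.275,.27,2.89)
E
python3 shift.py '-.02 -.024 0 0 0 0;-.02 -.025 0 0 0 0;-.02 -.025 0 0 0 0;-.02 -.025 0 0 0 0;0 0 0 0 0 0'>/dev/null; python3 f.py
python3 - <<'E'
from h import *
snap("wrist","wF");print(proj("wF",(.489,-.278,.103)),proj("wF",(.489,-.275,.003)))
g=cv2.cvtColor(load("wF")["color"],cv2.COLOR_RGB2GRAY)
s=cv2.resize(g,(85,64),interpolation=cv2.INTER_AREA)//16
for i,r in enumerate(s[:50]):print("%2d"%i,"".join("%x"%x for x in r))
E
```

```text
t 38.2 at [ 0.4435 -0.1602  0.2803] ypr [3.1409e+00 2.5000e-03 2.8943e+00] d [-0.0828 -0.0975  0.0105] rv [0.0007 0.0025 0.0043] q [-0.6   0.17  1.61  0.    1.36 -1.92]
38.7 [ 0.497  -0.2786  0.2784] yaw 2.891 F [-1.6 -0.5 -0.2] T [ 0.04 -0.03  0.04] w 0.0498 0
[258.23352212 162.15998565] [261.01947803 140.97040443]
 0 0000005bbbbbbbbbbbbbbbbbbbb85555555555555566669bbbbbbbbbbbbb74469bbbbbcbbbbccbbbbbabb
 1 00000019bbbbbbbbbbbbbbbbbbb7555555555555555667bbbbbbbbbbbbbbbaabbbbbbbbbcbbbbcbbaaa99
 2 00000003bbbbbbbbbbbbbbbbbba5555555555555555668bbbbbbbbbbbbbbbbbbbbbbbbcbccbbbb89967aa
 3 000000007bcbbbbbcbbbbbbbbb9555555555555556666abbbbbbbccbbbbbbbbbbbbbbccccbbb96a648ba9
 4 000000001abbbbbbbbbbbbbbbb8555555555555556667bbbbbbbbbbbcbbbbbbbbbbbbbbbcba734449899a
 5 0000000005bbcbbbbbbbbbbbbb6555555555555555669bbbbbbbbbbbbbbccbbbcbbbbbbbbb66535984653
 6 0000000002bbbbbbbbbbbbbbba555555555555555666abbbbbbbbbbbbbbbbbbbbbbbbbbcc858449a84225
 7 000000005abbbbcccbbbbbbbb9555555555555556568bbbbaabbbbcbbbbbbbbbbbbbbbbb958439a742258
 8 00000039bbbbbbbbbcbbbbbbb855555555555555556aaba747bbbbbbbbbbbbbbbbb
[... 2967 characters left out ...]
bbbbcbbbcbccbba665542222227bbbbbbbbbbbbbbbba3222228bbbbbbbbbbbbbbba4667664433
43 bbbbbbbbbbbbbbbcbcccbb6664432222226bbbbbbbbbbbbbbbbb3222223abbbbbbbbbbbbbba4666666643
44 bbbbbbbbbbcbbbbbbbccca6654422222226bbbbbbbbbbbbbbb8722222225bbbbbbbbbbbbbba4666666533
45 bbbbbbbbbbbbbbbcbcbbba6544221122225bbbbbbbbbbbbb9655222222227bbbbbbbbbbba874654444455
46 bbbbbbb9999999999999995443111112226bbbbbbbbbbbba6566222222222abb999987656663334455555
47 cbbbbb62222222222222223861111112228bbbbbbbbbbbba65552222111114b9222222211111111145555
48 bbbbb62222222222211111252111111122abbbbbbbbbbbbb7559622111111178111111111111111114555
49 bbbb522111111111111111131111111124bbbbbbbbbbbbbbb8bc921111111125111111111111111111455
```

```bash

cat > barfit.py <<'E'
from h import *
def fit(n,c0,c1,r0,r1,z,th=68):
    g=cv2.GaussianBlur(cv2.cvtColor(load(n)["color"],cv2.COLOR_RGB2GRAY),(3,3),0)
    m=(g[r0:r1,c0:c1]<th).astype(np.uint8)
    k,l,s,c=cv2.connectedComponentsWithStats(m);i=1+np.argmax(s[1:,4]);ys,xs=np.where(l==i)
    box=cv2.minAreaRect(np.stack([xs+c0,ys+r0],1).astype(np.float32));print(s[i],box)
    P=cv2.boxPoints(box);e=[np.linalg.norm(P[1]-P[0]),np.linalg.norm(P[2]-P[1])]
    a,b=((P[0]+P[3])/2,(P[1]+P[2])/2) if e[0]>e[1] else ((P[0]+P[1])/2,(P[2]+P[3])/2)
    A,B=atz(n,a,z),atz(n,b,z);v=A-B
    if v[0]<0:v=-v
    print("centre",(A+B)/2,"len",np.linalg.norm(v),"yaw",np.arctan2(v[1],v[0]))
E
python3 - <<'E'
from barfit import *
fit("wF",180,228,85,180,.103)
g=cv2.cvtColor(load("wF")["color"],cv2.COLOR_RGB2GRAY)
for r in range(84,186,6):print(r,g[r,182:228:2])
E
```

```text
[  13    6   26   89 1592] ((206.57421875, 134.95156860351562), (89.20140075683594, 20.505517959594727), 85.17922973632812)
centre [ 0.45549878 -0.3162425   0.103     ] len 0.07844043434941374 yaw -0.21632880158309103
84 [93 93 94 93 93 93 94 93 93 92 93 93 92 92 92 93 92 92 92 92 93 92 93]
90 [92 93 92 93 93 93 92 88 82 76 76 75 75 72 73 72 84 92 90 91 91 91 91]
96 [91 91 91 91 90 82 51 45 48 48 49 49 49 48 44 46 70 90 90 90 90 90 91]
102 [92 91 92 92 92 90 60 47 49 50 50 50 49 47 46 46 65 90 91 92 92 91 92]
108 [89 90 90 90 89 89 69 50 50 51 51 51 50 49 47 69 89 90 89 90 89 89 89]
114 [92 92 91 92 92 92 77 53 51 51 51 51 50 50 48 62 88 91 90 91 91 91 91]
120 [95 95 95 94 94 95 87 57 51 52 51 51 50 50 47 56 87 92 92 92 92 92 92]
126 [93 94 93 94 93 94 90 64 53 52 52 51 51 49 47 51 82 93 92 91 92 91 91]
132 [92 92 93 92 92 92 90 71 52 52 51 50 50 49 47 47 74 89 90 90 90 90 90]
138 [126 107  95  93  94  94  94  80  53  51  51  50  49  48  47  45  67  90
  91  90  90  90  90]
144 [180 179 179 178 177 174 141  88  57  50  50  49  49  47  46  44  60  88
  90  89  90  90  90]
150 [180 180 179 179 178 179 177 139  70  60  56  52  48  47  45  42  52  87
  92  92  92  91  92]
156 [143 163 163 170 173 174 170 129  74  63  66  65  64  63  62  55  47  78
  88  89  88  88  88]
162 [93 94 93 93 92 93 92 92 80 61 63 64 64 60 54 42 38 46 68 89 90 90 91]
168 [94 93 93 93 93 92 92 93 84 51 44 44 44 42 41 40 37 35 55 86 89 89 88]
174 [92 93 92 93 92 91 92 91 88 58 43 43 43 42 41 40 38 35 59 87 89 89 89]
180 [97 96 94 95 94 92 92 91 91 71 45 43 42 43 41 41 54 84 90 89 89 89 89]
```

The bell has been knocked to about (0.455,−0.316), with its bar at yaw ≈ −0.2. I move above it and measure again closer in.

```bash

python3 - <<'E'
from h import *
go(.4565,-.316,.17,2.93)
E
python3 shift.py '.015 -.013 .02 0 0 -.04;.015 -.013 .03 0 0 0;0 0 .03 0 0 0;0 0 .028 0 0 0;0 0 0 0 0 0'>/dev/null;python3 shift.py '0 0 0 0 0 0;0 0 0 0 0 0'>/dev/null; python3 f.py
python3 - <<'E'
from barfit import *
snap("wrist","wG");print(proj("wG",(.4555,-.316,.103)))
g=cv2.cvtColor(load("wG")["color"],cv2.COLOR_RGB2GRAY)
for r in range(70,300,10):print(r,*g[r,200:320:4])
E
```

```text
t 38.75 at [ 0.4966 -0.277   0.2787] ypr [ 3.1394e+00 -4.0000e-04  2.8923e+00] d [ 0.0292 -0.0479  0.1086] rv [ 0.0022 -0.0004 -0.0377] q [-0.72  0.4   1.32  0.    1.43 -2.04]
39.45 [ 0.4623 -0.2952  0.1746] yaw 2.934 F [ 0.4 -0.1  1.4] T [0.01 0.   0.02] w 0.05 0
[225.39299512 210.53002685]
70 116 115 117 118 114 117 117 121 121 114 114 121 122 125 122 124 126 127 130 131 144 215 214 223 226 224 224 224 227 226
80 116 115 116 112 113 118 118 117 117 113 119 120 121 122 117 127 127 126 128 190 216 218 220 218 216 225 222 224 228 225
90 116 113 114 114 114 116 120 117 115 114 115 122 122 124 123 123 125 130 186 216 207 216 224 225 227 223 223 187 82 51
100 119 117 111 113 117 118 118 119 119 120 120 118 121 121 122 123 160 209 214 213 214 146 80 56 54 51 50 48 49 50
110 113 113 114 107 111 117 118 118 118 120 118 116 107 117 119 131 81 69 70 68 65 59 55 52 49 47 46 45 45 44
120 111 107 106 104 106 106 106 107 112 102 89 92 103 116 118 117 117 103 66 62 58 53 49 47 45 43 42 42 41 42
130 116 115 116 116 115 116 115 116 117 116 116 116 117 118 117 104 97 115 143 229 128 48 46 43 41 41 39
[... 1071 characters left out ...]
 113 113 113 114 113 114 113 114 73 34 35 34 33 33 32 33
240 113 113 112 53 51 53 54 54 51 96 113 113 113 112 113 113 113 113 113 113 71 38 38 37 36 36 35 34 34 33
250 35 35 98 60 54 56 57 57 52 107 154 144 115 115 114 115 109 61 41 41 41 40 39 40 38 39 37 36 35 26
260 37 38 153 103 56 59 60 59 62 92 135 92 53 46 45 45 44 45 44 44 44 44 43 43 42 41 40 40 36 30
270 40 42 128 223 217 219 221 189 59 59 55 54 52 51 50 49 48 49 48 47 47 48 47 45 69 165 226 224 149 34
280 42 45 166 220 221 217 220 219 211 59 57 56 54 54 54 52 53 106 188 221 224 226 226 218 226 220 222 223 189 35
290 45 87 225 218 224 223 228 225 226 226 143 208 227 224 226 219 227 225 229 224 228 224 222 224 226 228 223 226 222 96
```

```bash

python3 - <<'E'
from h import *
g=cv2.cvtColor(load("wG")["color"],cv2.COLOR_RGB2GRAY)
print(g[138:152,222],g[244:275,222])
t=atz("wG",(222,146),.103);b=atz("wG",(223,256),.103);v=b-t;print(t,b,np.linalg.norm(v),(t+b)/2,np.arctan2(v[1],v[0]))
print("anch",b-v/np.linalg.norm(v)*.04)
t=atz("w4",(387/1.5,235/1.5),.126);b=atz("w4",(389/1.5,457/1.5),.126);v=b-t;print("w4 anch",b-v/np.linalg.norm(v)*.04)
go(.4555,-.316,.17,2.946)
E
```

```text
[118 113  94  68  52  49  49  47  48  48  48  48  48  50] [ 55  54  56  56  56  56  56  57  56  57  58  59  58  59  59  61  60  60
  61  61  62  60  65 104 167 207 219 219 215 212 211]
[ 0.41548676 -0.30822486  0.103     ] [ 0.48637298 -0.32518854  0.103     ] 0.07288773693620197 [ 0.45092987 -0.3167067   0.103     ] -0.2348911648752723
anch [ 0.44747139 -0.31587905  0.103     ]
w4 anch [ 0.4911327  -0.00276272  0.126     ]
t 39.5 at [ 0.4623 -0.2953  0.1746] ypr [-3.1406  0.005   2.9342] d [ 0.0024 -0.0217  0.0046] rv [-0.0011  0.005  -0.0118] q [-0.78  0.44  1.54  0.    1.16 -2.15]
```

```bash

python3 shift.py '.0038 -.0223 0 0 0 -.008;0 0 .025 0 0 0;0 0 0 0 0 0;0 0 0 0 0 0' >/dev/null;  python3 f.py
python3 - <<'E'
from h import *
snap("wrist","wH");g=cv2.cvtColor(load("wH")["color"],cv2.COLOR_RGB2GRAY)
for r in range(100,330,12):print(r,*g[r,216:308:4])
E
```

```text
39.9 [ 0.4537 -0.3162  0.149 ] yaw 2.942 F [ 0.2  0.5 -0.6] T [0.05 0.07 0.02] w 0.0501 0
100 127 124 128 126 125 127 126 129 130 132 130 133 131 134 138 138 205 229 230 231 236 237 237
112 128 126 126 128 125 127 130 128 127 128 130 131 131 133 145 225 231 232 236 234 237 233 226
124 125 126 115 125 129 129 126 123 123 125 126 128 130 149 202 232 240 236 184 74 57 56 54
136 120 116 113 116 112 114 123 125 128 129 130 131 131 128 126 118 106 100 111 138 195 240 225
148 128 128 128 128 127 126 126 127 126 128 128 128 128 129 129 129 129 129 128 128 129 128 120
160 124 123 123 123 123 123 124 118 65 67 68 67 64 65 126 126 124 125 126 125 126 127 126
172 124 124 124 123 123 123 122 93 67 67 67 65 62 58 123 126 126 127 128 128 127 128 199
184 123 122 122 121 121 120 121 91 66 65 63 61 57 54 124 124 124 124 126 126 125 126 126
196 126 126 124 124 123 123 123 84 62 62 59 57 53 57 126 127 127 127 127 127 128 128 127
208 123 124 123 123 123 122 123 77 60 58 56 54 50 62 125 125 126 125 126 125 125 125 126
220 122 122 122 121 121 120 120 74 58 56 53 51 48 70 122 123 124 124 124 123 124 124 125
232 122 122 122 121 121 121 120 70 57 53 52 50 48 86 123 123 123 124 124 124 123 123 123
244 120 120 120 121 120 120 120 69 54 53 50 49 48 95 121 122 122 122 123 123 123 123 123
256 125 124 125 125 124 126 125 66 55 53 51 51 49 115 125 125 126 126 125 126 126 125 125
268 127 128 129 129 128 128 127 68 56 55 53 53 50 118 126 127 126 125 130 141 125 125 125
280 232 234 229 188 141 128 128 67 59 58 57 55 55 225 229 230 229 198 117 48 47 47 46
292 231 232 231 233 235 232 230 82 61 61 59 80 67 54 53 53 51 51 51 50 50 49 48
304 229 234 237 236 235 234 232 233 238 235 187 56 56 55 54 75 159 221 233 235 233 232 232
316 234 234 234 236 236 235 237 235 236 234 236 237 235 239 234 234 233 231 235 236 233 231 229
328 66 67 67 66 66 65 65 65 65 64 64 65 63 62 63 62 63 62 61 60 60 59 59
```

```bash

python3 - <<'E'
from h import *
def ends(n,c,z,yaw):
    u=np.array([np.cos(yaw),np.sin(yaw)])*.04
    return [proj(n,(c[0]+s*u[0],c[1]+s*u[1],z)).round(1) for s in(1,-1)]
print(ends("w4",(.4929,-.0035),.126,-.25))
g=cv2.cvtColor(load("w4")["color"],cv2.COLOR_RGB2GRAY);print(g[148:162,258],g[298:312,258])
g=cv2.cvtColor(load("wH")["color"],cv2.COLOR_RGB2GRAY);print(g[148:162,257],g[286:306,257])
for z in(.100,.103):
  for x in(.451,.454,.457):print(z,x,ends("wH",(x,-.3163),z,2.925))
E
```

```text
[array([259.1, 166.5]), array([259.5, 301.9])]
[179 178 162 127 102  94  85  70  60  58  57  56  55  55] [ 65  64  64  64  64  64  77 117 157 172 174 172 173 173]
[128 129 130 131 131 128 118  96  76  70  68  68  68  67] [ 59  57  58  58  59  59  59  59  60  62  62  59  56  55  55  58  67  88
 119 158]
0.1 0.451 [array([260.3, 155.7]), array([258.1, 286.3])]
0.1 0.454 [array([261.4, 161.2]), array([259.1, 290.5])]
0.1 0.457 [array([262.5, 166.6]), array([260. , 294.7])]
0.103 0.451 [array([260.3, 157. ]), array([258. , 289.3])]
0.103 0.454 [array([261.4, 162.6]), array([259. , 293.5])]
0.103 0.457 [array([262.6, 168.1]), array([260. , 297.7])]
```

```bash

python3 shift.py '-.0018 0 .02 0 0 .02;0 0 .02 0 0 0;0 0 .012 0 0 0;0 0 0 0 0 0;0 0 0 0 0 0' >/dev/null;  python3 f.py
python3 shift.py '0 0 .003 0 0 0;0 0 0 0 0 0' >/dev/null;  python3 f.py
python3 shift.py '0 0 .003 0 0 0;0 0 0 0 0 0' >/dev/null;  python3 f.py
```

```text
40.45 [ 0.4558 -0.3169  0.0971] yaw 2.922 F [-0.7  0.8 -0.4] T [-0.01  0.04 -0.03] w 0.0501 0
40.65 [ 0.4555 -0.3168  0.0935] yaw 2.922 F [-0.2 -0.7 -0.5] T [-0.   -0.02  0.02] w 0.0502 0
40.85 [ 0.4553 -0.3166  0.0899] yaw 2.922 F [ 0.2 -1.1  0. ] T [0.01 0.08 0.09] w 0.0502 0
```

```bash

python3 shift.py '0 0 0 0 0 0;0 0 0 0 0 0;0 0 0 0 0 0;0 0 0 0 0 0;0 0 0 0 0 0' 0 60 >/dev/null;  python3 f.py
python3 shift.py '0 0 -.01 0 0 0;0 0 -.03 0 0 0;0 0 -.04 0 0 0;0 0 -.04 0 0 0;0 0 0 0 0 0' >/dev/null; python3 f.py
python3 shift.py '0 0 0 0 0 0;0 0 0 0 0 0' >/dev/null; python3 f.py
python3 - <<'E'
from h import *
snap("wrist","wI");g=cv2.cvtColor(load("wI")["color"],cv2.COLOR_RGB2GRAY)
for r in range(160,300,10):print(r,*g[r,230:302:4])
go(.4928,-.0035,.23,-.25+np.pi)
E
```

```text
41.35 [ 0.4556 -0.3173  0.0905] yaw 2.922 F [ 0.7  0.5 -4.2] T [-0.02 -0.03  0.  ] w 0.0128 60
41.85 [ 0.4563 -0.3177  0.2156] yaw 2.922 F [ 0.7 -0.1 -3.6] T [ 0.02 -0.05 -0.01] w 0.0127 60
42.05 [ 0.4545 -0.316   0.2083] yaw 2.922 F [-0.1  0.7 -3.2] T [ 0.    0.04 -0.02] w 0.0125 60
160 113 112 112 112 111 111 111 111 113 112 112 113 113 113 114 114 115 110
170 114 114 113 113 112 112 113 112 113 112 114 114 115 115 115 115 115 115
180 113 112 113 111 103 103 103 103 103 103 103 104 113 114 114 115 114 114
190 111 111 111 103 54 53 50 47 46 44 41 39 103 113 112 112 112 112
200 113 112 111 94 52 50 47 44 42 40 39 37 80 115 114 116 115 115
210 110 110 109 72 52 51 49 46 44 44 42 41 41 112 112 113 112 112
220 109 109 108 71 49 48 47 44 43 42 41 40 42 111 111 111 112 112
230 111 110 110 78 47 45 43 42 41 41 40 39 45 114 114 115 115 115
240 84 109 107 75 43 42 42 40 38 39 38 37 47 112 111 89 101 113
250 36 34 31 33 39 39 40 39 37 37 36 36 32 24 25 26 28 29
260 31 28 27 28 37 37 36 38 37 37 36 36 30 21 23 23 26 27
270 26 23 23 25 35 35 35 36 36 36 35 34 27 21 21 21 23 25
280 23 20 21 21 34 34 34 35 35 36 35 33 25 19 20 20 21 22
290 20 19 18 18 33 34 34 34 34 34 34 32 23 17 18 19 19 21
t 42.1 at [ 0.4545 -0.316   0.2083] ypr [ 3.1391e+00 -1.0000e-04  2.9218e+00] d [ 0.0308  0.3134 -0.0209] rv [ 0.0025 -0.0001  0.0302] q [-0.82  0.42  1.48  0.    1.25 -2.17]
```

```bash

python3 - <<'E'
from h import *
for n in("w9","wI"):
    g=cv2.cvtColor(load(n)["color"],cv2.COLOR_RGB2GRAY)
    print(n,g[172:200:1,262],g[210,235:295:2])
E
```

```text
w9 [107 106 105 105 105 103 103 104 103 103 103  97  79  57  46  43  43  45
  43  42  42  42  40  42  41  39  41  40] [105 106 103  76  52  52  49  48  46  45  43  42  40  40  39  37  38  36
  37  35  35  44  92 102 103 102 102 102 103 103]
wI [112 113 115 116 115 116 115 113 103  79  55  48  48  47  47  47  46  45
  46  45  45  44  43  44  43  43  42  42] [110 109 109  94  56  52  52  51  50  49  49  47  46  44  43  43  43  42
  42  41  40  41  58 105 112 112 112 111 112 113]
```

```bash

python3 shift.py '0 0 -.01 0 0 .028;.0048 .039 0 0 0 0;.0048 .039 0 0 0 0;.0048 .039 0 0 0 0;.0048 .039 0 0 0 0' >/dev/null
python3 shift.py '.0048 .039 0 0 0 0;.0048 .039 0 0 0 0;.0048 .039 0 0 0 0;.0046 .0393 0 0 0 0;0 0 0 0 0 0' >/dev/null
python3 shift.py '0 0 .03 0 0 0;0 0 .015 0 0 0;0 0 0 0 0 0;0 0 0 0 0 0' >/dev/null; python3 f.py
python3 - <<'E'
from h import *
go(.4940,-.0039,.13,2.894)
E
```

```text
43.5 [ 0.495  -0.0049  0.1757] yaw 2.893 F [-0.5 -0.2 -3.1] T [-0.05 -0.07  0.03] w 0.0128 60
t 43.5 at [ 0.495  -0.0049  0.1757] ypr [3.1413 0.0033 2.8928] d [0.0014 0.0007 0.0457] rv [ 0.0003  0.0033 -0.0012] q [-0.25  0.33  1.7   0.    1.11 -1.57]
```

```bash

python3 shift.py '.0014 .0007 .02 0 .003 0;0 0 .015 0 0 0;0 0 .007 0 0 0;0 0 0 0 0 0' >/dev/null; python3 f.py
python3 shift.py '0 0 .004 0 0 0;0 0 .004 0 0 0;0 0 0 0 0 0' >/dev/null; python3 f.py
python3 shift.py '0 0 .003 0 0 0;0 0 .002 0 0 0;0 0 0 0 0 0' >/dev/null; python3 f.py
```

```text
43.9 [ 0.4937 -0.0037  0.1333] yaw 2.893 F [-0.7 -0.2 -3.2] T [ 0.02 -0.01  0.02] w 0.0125 60
44.2 [ 0.4938 -0.0036  0.1253] yaw 2.894 F [-0.3 -1.1 -2.1] T [-0.05 -0.16  0.01] w 0.0128 60
44.5 [ 0.493  -0.0024  0.1236] yaw 2.895 F [-21.4   9.5  39.5] T [1.25 3.01 0.04] w 0.0126 60
```

```bash

python3 shift.py '0 0 -.004 0 0 0;0 0 -.004 0 0 0;0 0 0 0 0 0;0 0 0 0 0 0' >/dev/null; python3 f.py
python3 - <<'E'
from h import *
snap("wrist","wJ");g=cv2.cvtColor(load("wJ")["color"],cv2.COLOR_RGB2GRAY)
print(g[172:200:1,262],g[210,235:295:2])
# lug/gap region ahead: print strip
for r in range(84,150,3):print(r,*(g[r,200:320:3]//10))
print(proj("wJ",(.4928-.063*.97,-.0035+.063*.245,.04)),proj("wJ",(.4928,-.0035,.04)))
E
```

```text
44.9 [ 0.4935 -0.0036  0.1278] yaw 2.894 F [-0.8  0.1 -3.8] T [ 0.03  0.04 -0.05] w 0.0126 60
[197 198 201 202 203 202 202 199 182 134  81  62  60  58  58  58  56  57
  55  55  55  54  53  51  52  51  51  49] [ 95  94  94  82  52  50  51  49  51  49  48  49  48  46  46  46  46  45
  44  44  45  44  58  95 100 101 101 102 101 102]
84 11 11 19 19 19 18 17 18 19 20 20 20 20 20 20 20 20 20 20 19 18 19 19 20 21 21 21 21 21 21 21 21 21 20 18 17 18 19 20 20
87 11 11 15 16 17 19 20 20 20 20 20 19 17 15 15 14 13 14 15 16 16 16 15 15 14 14 15 16 17 19 21 22 22 22 22 22 20 19 18 19
90 11 11 11 13 20 20 19 19 18 17 14 15 15 16 16 17 17 17 17 18 18 18 18 18 18 18 18 17 17 16 15 17 20 21 22 22 22 22 21 18
93 10 11 11 11 18 13 14 13 14 16 16 17 17 17 17 17 17 17 17 17 17 17 17 18 18 18 18 18 18 18 18 18 16 17 19 21 21 22 22 21
96 10 11 11 10 13 11 15 16 16 17 17 17 17 17 17 17 17 17 17 17 17 17 17 17 17 17 18 18 18 18 18 18 19 19 18 18 17 19 21 22
99 11 10 10 9 9 10 14 16 16 16 16 16 16 16 16 16 16 16 16 16 15 16 16 16 16 17 17 17 17 17 17 18 21 20 19 21 19 18 16 20
102 10 9 9 9 9 9 12 15 16 16 16 
[... 1145 characters left out ...]
 17 19 19 19 19 19 19 18 18 17 18 18 19 19 20 20 21 21 21 20 16 12 8 6 6 6 9 10 10 13
135 10 10 10 9 6 6 9 10 10 10 15 19 17 14 14 13 13 12 12 13 13 14 14 14 14 15 16 19 21 21 22 21 20 15 7 6 5 8 10 10
138 10 10 8 5 8 9 10 10 10 10 11 13 12 11 10 10 10 10 10 11 11 12 12 11 11 11 12 14 14 16 19 21 21 21 19 11 6 5 7 10
141 10 8 6 8 9 9 9 9 9 9 9 9 9 9 10 10 10 10 10 11 11 11 11 11 11 10 11 11 11 13 12 13 17 20 21 20 15 8 5 7
144 8 8 9 9 9 9 9 9 9 9 9 9 9 9 10 10 10 10 10 11 11 11 11 11 11 10 10 10 10 10 10 11 13 15 19 21 21 19 12 5
147 8 9 9 9 9 9 9 8 8 9 9 9 9 9 9 10 10 10 10 10 10 11 11 10 10 10 10 10 10 10 10 10 10 13 14 16 20 21 20 13
[259.80887684 107.9275636 ] [259.93399148 204.30408355]
```

The lug (columns 242–276) is centred sideways in the gap (231–289). Radially it leaves about 4 mm at the −x wall where 2 mm is nominal, so the bell sits about 2 mm too far towards +x. Shift it and retry.

```bash

python3 shift.py '.002 0 0 0 0 0;0 0 0 0 0 0' >/dev/null; python3 f.py
python3 shift.py '0 0 .002 0 0 0;0 0 .001 0 0 0;0 0 0 0 0 0' >/dev/null; python3 f.py
python3 shift.py '0 0 .001 0 0 0;0 0 .001 0 0 0;0 0 0 0 0 0' >/dev/null; python3 f.py
```

```text
45.15 [ 0.4913 -0.003   0.1278] yaw 2.894 F [ 0.6  0.1 -4.1] T [ 0.01 -0.06 -0.02] w 0.0126 60
45.45 [ 0.4916 -0.003   0.1249] yaw 2.894 F [-0.1  0.3 -3.5] T [-0.    0.02 -0.  ] w 0.0124 60
45.75 [ 0.4916 -0.003   0.123 ] yaw 2.894 F [-0.5 -0.7 -3.4] T [ 0.01 -0.    0.04] w 0.0129 60
```

Past the earlier contact height with no force. Continue down.

```bash

python3 shift.py '0 0 .002 0 0 0;0 0 .001 0 0 0;0 0 0 0 0 0' >/dev/null; python3 f.py
python3 shift.py '0 0 .002 0 0 0;0 0 0 0 0 0' >/dev/null; python3 f.py
python3 shift.py '0 0 .002 0 0 0;0 0 0 0 0 0' >/dev/null; python3 f.py
python3 shift.py '0 0 .002 0 0 0;0 0 0 0 0 0' >/dev/null; python3 f.py
```

```text
46.05 [ 0.4916 -0.003   0.1199] yaw 2.894 F [-0.4  0.3 -4. ] T [-0.   -0.01 -0.01] w 0.0126 60
46.25 [ 0.4915 -0.003   0.1179] yaw 2.894 F [-0.  -0.8 -4.4] T [-0.01  0.01 -0.  ] w 0.0122 60
46.45 [ 0.4919 -0.0031  0.1165] yaw 2.894 F [-0.1  1.2 -0.1] T [0.08 0.01 0.01] w 0.0124 60
46.65 [ 0.492  -0.0031  0.1145] yaw 2.894 F [-1.6 -1.   4.9] T [0.06 0.17 0.06] w 0.0127 60
```

```bash

python3 shift.py '0 0 .002 0 0 0;0 0 .002 0 0 0;0 0 .002 0 0 0;0 0 .002 0 0 0;0 0 0 0 0 0' >/dev/null; python3 f.py
python3 shift.py '0 0 .0007 0 0 0;0 0 0 0 0 0' >/dev/null; python3 f.py
python3 shift.py '0 0 0 0 0 .05;0 0 0 0 0 .05;0 0 0 0 0 0' >/dev/null; python3 f.py
python3 shift.py '0 0 0 0 0 .05;0 0 0 0 0 .05;0 0 0 0 0 0' >/dev/null; python3 f.py
```

```text
47.15 [ 0.4921 -0.0031  0.1069] yaw 2.894 F [-2.8 -0.3 12.2] T [ 0.03  0.54 -0.02] w 0.0129 60
47.35 [ 0.4921 -0.0031  0.1064] yaw 2.894 F [-4.3 -1.  11.5] T [0.07 0.49 0.04] w 0.0127 60
47.65 [ 0.4925 -0.003   0.1066] yaw 2.793 F [-2.1  2.2 11. ] T [0.33 0.25 0.26] w 0.013 60
47.95 [ 0.4924 -0.0029  0.1066] yaw 2.693 F [-2.3  2.2 11.5] T [0.42 0.23 0.16] w 0.0124 60
```

```bash

python3 shift.py '0 .0001 0 0 0 .08;0 .0001 0 0 0 .08;0 .0001 0 0 0 .08;0 .0001 0 0 0 .08;0 .0001 0 0 0 .08' >/dev/null; python3 f.py
python3 shift.py '0 .0001 0 0 0 .08;0 .0001 0 0 0 .08;0 .0001 0 0 0 .08;0 .0001 0 0 0 .08;0 .0001 0 0 0 .08' >/dev/null; python3 f.py
python3 shift.py '0 .0001 0 0 0 .08;0 .0001 0 0 0 .08;0 .0001 0 0 0 .08;0 .0001 0 0 0 .05;0 0 0 0 0 0' >/dev/null; python3 f.py
```

```text
48.45 [ 0.4931 -0.0026  0.1068] yaw 2.291 F [-0.7  3.5 11.4] T [0.52 0.02 0.37] w 0.0126 60
48.95 [ 0.4937 -0.0025  0.1068] yaw 1.891 F [-0.7  0.  11. ] T [-0.08 -0.13  0.19] w 0.0128 60
49.45 [ 0.4941 -0.0025  0.1068] yaw 1.603 F [-0.3 -0.1 11.5] T [-0.04 -0.07  0.17] w 0.0126 60
```

Turning smoothly. Now find the stop, expected near yaw 1.32.

```bash

python3 shift.py '0 .0001 0 0 0 .08;0 .0001 0 0 0 .08;0 0 0 0 0 .06;0 0 0 0 0 0' >/dev/null; python3 f.py
python3 shift.py '0 0 0 0 0 .03;0 0 0 0 0 .03;0 0 0 0 0 0' >/dev/null; python3 f.py
python3 shift.py '0 0 0 0 0 .03;0 0 0 0 0 0' >/dev/null; python3 f.py
```

```text
49.85 [ 0.4943 -0.0026  0.1069] yaw 1.383 F [ 0.   0.2 11.8] T [-0.17 -0.02  0.18] w 0.0127 60
50.15 [ 0.4943 -0.0026  0.1069] yaw 1.324 F [ 0.3  0.1 11.7] T [-0.19 -0.08  0.14] w 0.0122 60
50.35 [ 0.4943 -0.0026  0.1069] yaw 1.294 F [ 0.3  0.4 11.9] T [-0.14  0.02  0.26] w 0.0128 60
```

```bash

python3 shift.py '0 0 0 0 0 .03;0 0 0 0 0 0' >/dev/null; python3 f.py
python3 shift.py '0 0 0 0 0 .03;0 0 0 0 0 0' >/dev/null; python3 f.py
```

```text
50.55 [ 0.4939 -0.0024  0.1067] yaw 1.264 F [-1.4 -0.  13. ] T [-0.06  0.31  0.48] w 0.0126 61
50.75 [ 0.4934 -0.0021  0.1066] yaw 1.235 F [-5.2  0.8 14.5] T [0.2  0.72 0.69] w 0.0124 61
```

```bash

python3 shift.py '0 0 0 0 0 -.04;0 0 0 0 0 0' >/dev/null; python3 f.py
python3 shift.py '0 0 -.002 0 0 0;0 0 -.002 0 0 0;0 0 0 0 0 0' >/dev/null; python3 f.py
python3 shift.py '0 0 -.002 0 0 0;0 0 -.001 0 0 0;0 0 0 0 0 0' >/dev/null; python3 f.py
python3 shift.py '0 0 -.001 0 0 0;0 0 -.001 0 0 0;0 0 0 0 0 0' >/dev/null; python3 f.py
```

```text
50.95 [ 0.4934 -0.0021  0.1066] yaw 1.275 F [-4.9  1.7 15.1] T [0.12 0.66 0.15] w 0.0126 60
51.25 [ 0.4933 -0.0021  0.1103] yaw 1.274 F [-3.5  1.1  9.3] T [0.12 0.46 0.21] w 0.0125 60
51.55 [ 0.4931 -0.002   0.1124] yaw 1.274 F [-0.1  3.   1.5] T [ 0.26 -0.18  0.23] w 0.0128 60
51.85 [ 0.4929 -0.002   0.1126] yaw 1.274 F [  8.8   2.5 -19.6] T [ 0.22 -1.34  0.24] w 0.0126 60
```

It rises to TCP z ≈ 0.1125, the seated height, and is then held by the lock. Relax, release and back away.

```bash

python3 shift.py '0 0 .0015 0 0 0;0 0 0 0 0 0' >/dev/null; python3 f.py
python3 shift.py '0 0 0 0 0 0;0 0 0 0 0 0;0 0 0 0 0 0' .04 >/dev/null; python3 f.py
python3 shift.py '0 0 -.02 0 0 0;0 0 -.04 0 0 0;0 0 -.04 0 0 0;0 0 -.04 0 0 0;0 0 0 0 0 0' >/dev/null; python3 f.py
python3 - <<'E'
from barfit import *
snap("wrist","wK");print(proj("wK",(.493,-.0037,.126)))
g=cv2.cvtColor(load("wK")["color"],cv2.COLOR_RGB2GRAY)
for r in range(80,290,10):print(r,*g[r,200:320:4])
go(.67,.04,.26,-.1)
E
```

```text
52.05 [ 0.493  -0.002   0.1125] yaw 1.274 F [ 2.9  4.3 -5.9] T [ 0.37 -0.64  0.2 ] w 0.0123 60
52.35 [ 0.4929 -0.0025  0.1131] yaw 1.274 F [0.4 0.5 0.6] T [-0.09  0.08 -0.02] w 0.0348 0
52.85 [ 0.4945 -0.0028  0.258 ] yaw 1.274 F [ 0.1 -0.  -0.4] T [-0.12  0.11 -0.04] w 0.04 0
[256.23900683 187.9279458 ]
80 161 159 161 162 160 162 158 157 153 153 160 166 170 168 171 168 169 167 158 150 159 161 159 155 159 159 156 157 159 159
90 158 161 157 150 164 172 166 146 151 156 150 156 158 156 153 155 159 155 161 152 141 134 168 167 154 156 164 162 161 160
100 156 169 155 144 162 150 141 139 152 155 139 139 138 154 138 136 137 153 143 138 138 137 142 136 135 126 61 60 140 155
110 126 147 145 138 129 137 130 104 109 151 169 158 147 137 132 136 143 155 166 153 111 103 112 157 104 111 129 131 141 150
120 143 135 137 129 97 142 154 120 139 163 166 166 165 165 165 164 164 164 164 162 139 112 144 149 167 97 79 123 152 142
130 135 125 98 144 153 165 164 165 165 165 164 163 140 132 129 128 145 161 162 163 162 163 163 163 145 149 86 129 130 141
140 124 95 154 160 160 160 162 162 162 162 161 161 83 84 85
[... 1007 characters left out ...]
74 74 75 75 73 74 77 74 74 77 75 75 76
240 53 76 78 78 77 78 78 77 78 80 126 75 76 75 76 74 75 74 74 73 74 72 76 73 71 75 76 74 74 75
250 23 25 27 28 31 78 76 77 77 80 150 147 147 146 80 74 73 75 74 75 75 76 73 72 75 71 23 21 21 21
260 22 23 25 27 29 73 76 77 72 78 141 151 148 149 153 142 73 74 73 74 73 69 73 74 73 72 19 19 19 19
270 20 22 24 26 27 70 75 76 78 77 121 153 148 153 155 147 75 73 74 74 74 71 72 73 72 69 18 16 18 18
280 19 22 23 24 28 71 75 74 75 76 77 76 74 76 77 76 75 78 76 75 74 70 74 73 73 73 18 16 16 15
t 52.9 at [ 0.4936 -0.0026  0.255 ] ypr [ 3.1369e+00 -4.0000e-04  1.2737e+00] d [ 0.0924  0.1563 -0.0042] rv [ 0.0037 -0.0036  1.3737] q [-0.24  0.24  1.59  0.    1.3   0.05]
```

```bash

python3 shift.py '.0187 .0353 -.004 0 0 0;.0187 .0353 -.004 0 0 0;.0187 .0353 -.004 0 0 0;.0187 .0353 -.004 0 0 0;.0187 .0353 0 0 0 0' >/dev/null
python3 shift.py '0 0 0 0 0 -.09;0 0 0 0 0 -.09;0 0 0 0 0 0;0 0 0 0 0 0' >/dev/null; python3 f.py
python3 - <<'E'
from h import *
snap("wrist","wL");print(proj("wL",(.6935,.039,.156)),[proj("wL",p).round(1) for p in((.697,.073,.156),(.689,.004,.156))])
g=cv2.cvtColor(load("wL")["color"],cv2.COLOR_RGB2GRAY)
s=cv2.resize(g,(85,64),interpolation=cv2.INTER_AREA)//16
for i,r in enumerate(s[:50]):print("%2d"%i,"".join("%x"%x for x in r))
E
```

```text
53.8 [0.6888 0.0353 0.2679] yaw 1.451 F [ 0.7 -0.7 -0.4] T [-0.02  0.07  0.  ] w 0.0397 0
[265.10176894 189.00829349] [array([264.5, 142.8]), array([264.5, 232.7])]
 0 888888888888888889998998abbbbbbbabbaa9a989aaaa9babbabaaaaaaaabbbaaaaabaaaaaaaaabbab72
 1 788888888888889888998998abbbbbabbbaaa8aa97aaaa8babbaaaabaaaaaaaaaabaabaaaaaaaabbaab62
 2 7888888888888898889999999bbbbbbbbbaaaa7779aaaa7bbbbbbaabaaaaabbaaaaaaaaaaaaaaabbaab62
 3 7888888888888898889999998bbbbbbbaaaaaaaaaaaaaa7ababbabaabaaaaaaaaaaaaaabbaabababbba52
 4 7888888888888888889998998bbbbbbaaaaaaaaaaaaaaa7ababbbaaaaabaaaaaaaaaaabaaaaaaaabbba42
 5 9788888888888889889999998bbbbbbbbabaaaaaaaaaaa79babaaaaababaaaaabbbabbbbabaaababaab32
 6 9788888888888888888888777babbbbaabbaaaaaaaaa9968b998aabaaaaabbabbabaaabbbbaabbbaaaa32
 7 a87777787778877899899aaaabbbbbbbbbaaa99887777768b9a9aabbaaabbaaaaabbbbbbabbaabaaaaa22
 8 aaaa9aaaaaaabbaaaaaababbabbbbbabbba9777777777767b9cbbaaabbbbaabaaabbabaaaabaabaabb922
 9 baaaaabaaaababaaaaabaabbabbbbbbbaba9777777777767b9cbbababbbaaaaaabbbaaabbaaaabaaaa822
10 aaaaaaaaaaaaaaababababbbbbbbabaaaaaa777777
[... 2814 characters left out ...]
11445555555434433555542111128aaa95555555552111112233333344444448aaaaaab822222
43 5555552111235555554444445555531111128aaaa6555555552111111344444444444447aaaabbb722222
44 5555552111114555544444445555411111127aaaa65555555521111112444444444444448aabbbb622222
45 55555521111355555444544455552111111258787555555555111111113444444444444448aabab522222
46 5543332111244444344443433443111111124555555555555521111111133333333333333478aaa522222
47 54333221121111111111111111411111111245555555555555211111111221111111111111114aa422222
48 533343234111111111111111114011111112555555555555553111111101101111111111111114a322222
49 5322453211111111111111110000011111137777777765556761111110000011111111111111113222211
```

```bash

python3 - <<'E'
from h import *
g=cv2.cvtColor(load("wL")["color"],cv2.COLOR_RGB2GRAY)
for r in range(124,250,6):print(r,*g[r,226:300:2])
go(.6935,.039,.148,1.456)
E
```

```text
124 124 120 118 119 117 116 115 115 115 114 114 114 115 115 115 114 114 112 113 112 111 112 113 113 112 112 112 112 111 109 106 78 70 78 144 172 175
130 142 119 119 118 118 118 116 116 115 115 115 113 114 114 114 115 114 114 113 112 111 112 112 112 112 111 110 111 112 111 109 86 71 71 129 172 172
136 159 121 118 118 118 117 117 116 115 115 116 113 93 80 78 75 72 70 68 66 65 68 73 74 72 75 105 111 111 111 111 95 70 70 103 164 172
142 164 130 115 117 116 117 116 117 117 116 115 103 78 67 64 65 65 64 64 63 61 59 71 122 134 145 150 154 158 164 171 173 173 172 150 161 172
148 170 151 114 117 117 117 118 119 118 116 112 87 77 69 64 65 65 65 63 62 61 57 66 141 170 170 171 167 168 170 172 175 174 172 169 154 169
154 173 165 129 116 118 118 118 118 117 116 107 99 106 94 66 64 64 63 61 61 58 55 55 121 170 170 171 168 167 168 170 174 175 172 165 137 166
160 172 171 150 112 118 117 116 115 115 115 106 104 113 109 75 63 62 62 59 59 56 54 51 79 160 170 170 169 166 168 169 173 175 173 171 155 161
166 168 171 165 124 114 116 115 113 113 114 113 99 110 112 90 62 61 59 57 55 53 51 48 48 89 162 171 170
[... 1136 characters left out ...]
 35 27 26 26 25 23 24 24 25 41 51 50 51 51 51 51 51 55 60
226 87 88 90 90 86 87 86 82 63 60 59 58 57 56 55 54 53 53 46 28 25 23 24 23 23 23 29 45 50 50 51 50 51 51 51 52 59
232 151 150 149 124 90 89 88 86 70 58 57 56 56 55 54 53 53 52 53 52 51 51 50 51 51 49 50 50 50 52 53 54 56 58 62 64 69
238 88 87 85 87 88 88 88 85 85 75 75 75 79 81 83 84 85 83 82 84 83 84 85 85 84 85 87 84 83 86 84 82 83 85 85 84 78
244 169 167 166 166 139 110 109 109 108 91 84 84 86 85 85 85 85 84 84 85 85 84 84 84 84 83 82 81 82 83 84 83 84 83 83 83 80
t 53.85 at [0.6888 0.0354 0.2683] ypr [-3.1406e+00 -3.0000e-04  1.4515e+00] d [0.0041 0.0043 0.1203] rv [-0.001  -0.0003 -0.0045] q [-0.12  0.7   0.87  0.    1.57  0.  ]
```

```bash

python3 - <<'E'
from h import *
t=atz("wL",(262,140),.156);b=atz("wL",(271,229),.156);print(t,b,np.linalg.norm(t-b),(t+b)/2,np.arctan2(*(t-b)[1::-1]))
print([atz("wL",p,.156).round(4) for p in((250.5,142),(262.5,226),(271,142),(279.5,222))])
go((t+b)[0]/2,(t+b)[1]/2,.148,1.57)
E
```

```text
[0.69550602 0.07514454 0.156     ] [0.69426608 0.0065227  0.156     ] 0.0686330390666865 [0.69488605 0.04083362 0.156     ] 1.5527291078964223
[array([0.6873, 0.0747, 0.156 ]), array([0.6881, 0.0098, 0.156 ]), array([0.7016, 0.073 , 0.156 ]), array([0.7013, 0.0115, 0.156 ])]
t 53.85 at [0.6888 0.0354 0.2683] ypr [-3.1406e+00 -3.0000e-04  1.4515e+00] d [0.0061 0.0055 0.1203] rv [-0.001  -0.0004 -0.1185] q [-0.12  0.7   0.87  0.    1.57  0.  ]
```

```bash

python3 shift.py '.006 .0055 0 0 0 -.117;0 0 .04 0 0 0;0 0 .04 0 0 0;0 0 0 0 0 0;0 0 0 0 0 0' .03 40 >/dev/null; python3 f.py
python3 - <<'E'
from h import *
go(.6947,.041,.149,1.57)
E
```

```text
54.35 [0.6954 0.0407 0.1901] yaw 1.57 F [-1.1  0.1  1.1] T [-0.12  0.1  -0.07] w 0.0298 0
t 54.35 at [0.6954 0.0407 0.1901] ypr [ 3.1411e+00 -3.0000e-04  1.5698e+00] d [ 0.0003 -0.0007  0.0411] rv [ 0.0005 -0.0003 -0.0002] q [-0.11  0.75  0.97  0.    1.41 -0.11]
```

```bash

python3 shift.py '0 0 .02 0 0 0;0 0 .012 0 0 0;0 0 .007 0 0 0;0 0 0 0 0 0;0 0 0 0 0 0' >/dev/null; python3 f.py
python3 shift.py '0 0 0 0 0 0;0 0 0 0 0 0;0 0 0 0 0 0;0 0 0 0 0 0' 0 40 >/dev/null; python3 f.py
```

```text
54.85 [0.6956 0.0407 0.151 ] yaw 1.571 F [ 0.3  0.4 -0.5] T [-0.03  0.1   0.  ] w 0.0303 0
55.25 [0.6941 0.0408 0.1506] yaw 1.571 F [-10.4  -1.7   4.7] T [-0.14  1.75 -0.02] w 0.0151 40
```

```bash

python3 shift.py '0 -.001 0 0 0 0;0 0 -.005 0 0 0;0 0 -.005 0 0 0;0 0 -.005 0 0 0;0 0 0 0 0 0' - 60 >/dev/null; python3 f.py
python3 shift.py '0 0 -.005 0 0 0;0 0 -.005 0 0 0;0 0 -.005 0 0 0;0 0 -.005 0 0 0;0 0 0 0 0 0' >/dev/null; python3 f.py
python3 shift.py '0 0 -.005 0 0 0;0 0 -.005 0 0 0;0 0 -.005 0 0 0;0 0 -.004 0 0 0;0 0 0 0 0 0' >/dev/null; python3 f.py
```

```text
55.75 [0.694  0.0408 0.165 ] yaw 1.571 F [-3.2 -0.3 -5.3] T [-0.16  0.6   0.07] w 0.0147 60
56.25 [0.694  0.0408 0.186 ] yaw 1.571 F [-5.2  0.2 -3.7] T [-0.14  1.21  0.02] w 0.0147 60
56.75 [0.694  0.0408 0.205 ] yaw 1.571 F [-8.2 -0.6 -5. ] T [-0.13  1.47  0.01] w 0.0145 60
```

```bash

python3 shift.py '0 0 -.003 0 0 0;0 0 -.0025 0 0 0;0 0 0 0 0 0;0 0 0 0 0 0' >/dev/null; python3 f.py
python3 shift.py '0 0 .002 0 0 0;0 0 .001 0 0 0;0 0 0 0 0 0' >/dev/null; python3 f.py
python3 shift.py '0 0 .001 0 0 0;0 0 .001 0 0 0;0 0 0 0 0 0' >/dev/null; python3 f.py
python3 shift.py '0 0 .001 0 0 0;0 0 0 0 0 0' >/dev/null; python3 f.py
```

```text
57.15 [0.694  0.0408 0.2103] yaw 1.571 F [-7.2  0.8 -4.5] T [-0.17  1.39  0.03] w 0.0148 60
57.45 [0.694  0.0408 0.2071] yaw 1.571 F [-6.5  0.4 -5.3] T [-0.18  1.35  0.01] w 0.0147 60
57.75 [0.694  0.0408 0.2051] yaw 1.571 F [-7.   0.4 -5.6] T [-0.12  1.3   0.05] w 0.0151 60
57.95 [0.694  0.0408 0.2046] yaw 1.571 F [-8.2 -0.1 -3.6] T [-0.07  1.46  0.08] w 0.0149 60
```

```bash

python3 shift.py '0 0 .001 0 0 0;0 0 0 0 0 0' >/dev/null; python3 f.py
python3 shift.py '0 0 .001 0 0 0;0 0 0 0 0 0' >/dev/null; python3 f.py
```

```text
58.15 [0.694  0.0408 0.2045] yaw 1.571 F [-10.1  -0.8   1.4] T [-0.15  1.82  0.03] w 0.0149 60
58.35 [0.694  0.0408 0.2044] yaw 1.571 F [-12.3  -0.3   5.8] T [-0.14  2.26  0.03] w 0.015 60
```

The shield rests on the third notch: the rise is 53.9 mm and it resists lowering. Release and retreat.

```bash

python3 shift.py '0 0 -.001 0 0 0;0 0 0 0 0 0;0 0 0 0 0 0;0 0 0 0 0 0' .03 >/dev/null; python3 f.py
python3 shift.py '0 0 -.02 0 0 0;0 0 -.03 0 0 0;0 0 -.03 0 0 0;0 0 0 0 0 0;0 0 0 0 0 0' >/dev/null; python3 f.py
python3 - <<'E'
from h import *
snap("wrist","wM");g=cv2.cvtColor(load("wM")["color"],cv2.COLOR_RGB2GRAY)
for r in range(120,260,12):print(r,*g[r,226:300:4])
for h in(.036,.054,.072):print(h,[proj("wM",(x,y,.156+h)).round(0) for x,y in((.6875,.075),(.7015,.006))])
E
```

```text
58.75 [0.6947 0.0408 0.203 ] yaw 1.571 F [ 0.6 -0.8 -0.3] T [-0.07  0.06 -0.05] w 0.0301 0
59.25 [0.6944 0.0408 0.2825] yaw 1.571 F [-0.1  0.1 -0.6] T [-0.11  0.08 -0.01] w 0.0295 0
120 119 120 121 119 116 116 115 114 113 113 112 111 111 110 109 66 76 75 127
132 116 119 119 116 116 115 114 115 113 112 112 111 110 111 106 63 76 74 137
144 123 117 117 117 116 82 77 76 76 75 74 71 99 110 108 62 75 72 152
156 125 119 118 117 108 112 94 72 71 68 73 109 103 112 106 63 78 72 159
168 135 118 116 115 107 109 63 62 59 56 52 115 171 167 169 173 175 172 165
180 150 113 114 112 107 106 59 57 54 51 48 115 170 167 168 172 173 169 167
192 156 84 85 86 85 83 53 52 49 46 42 89 170 167 167 173 172 167 168
204 90 67 68 67 68 69 48 45 43 39 36 103 172 166 166 172 172 166 167
216 87 63 63 64 63 66 41 38 37 34 33 100 156 153 129 90 90 84 86
228 162 62 59 59 59 57 35 31 29 27 26 43 57 55 55 62 66 68 84
240 162 102 86 84 87 85 33 28 25 24 23 60 86 87 85 75 68 70 83
252 34 154 143 84 84 84 33 24 23 23 22 61 86 87 86 73 67 22 24
0.036 [array([248., 155.]), array([269., 250.])]
0.054 [array([247., 162.]), array([270., 263.])]
0.072 [array([246., 170.]), array([271., 279.])]
```

```bash

python3 - <<'E'
from h import *
g=cv2.cvtColor(load("wM")["color"],cv2.COLOR_RGB2GRAY)
print(g[180,240:278]);print(g[204,240:278]);print(g[240:285,262])
snap("side","sZ")
ga=cv2.cvtColor(load("sideA")["color"],cv2.COLOR_RGB2GRAY);gz=cv2.cvtColor(load("sZ")["color"],cv2.COLOR_RGB2GRAY)
for h in(0,.036,.054,.072):print(h,proj("sZ",(.6945,.041,.148+h)).round(1))
u=int(proj("sZ",(.6945,.041,.148))[0])
for du in(-4,0,4):print(ga[130:185,u+du],gz[130:185,u+du])
E
```

```text
[113 112 107 103 103 107 106  93  74  60  59  58  59  59  57  58  56  55
  54  54  53  52  51  50  50  49  48  46  46  67 115 154 168 171 170 171
 171 170]
[ 67  68  68  67  67  66  69  75  74  58  48  47  46  45  45  45  44  43
  43  42  42  40  39  39  39  38  36  35  38  58 103 147 166 171 172 171
 170 168]
[24 24 24 24 23 23 23 23 23 23 24 23 23 22 24 22 23 22 22 22 27 45 70 81
 85 86 87 88 88 88 85 84 84 85 84 83 83 84 84 84 85 84 83 84 85]
0 [276.9 167.6]
0.036 [277.  157.3]
0.054 [277.1 152. ]
0.072 [277.2 146.6]
[ 46  45  47  47  44  47  45  44  48  44  47  46  46  47  46  48  46  47
  47  46  44  47  48  47  48  45  47  48  48  47  49  50  35  15  13  10
   4   0  45  90 150 154 101  81  85 103 127 104 112 108  61  52  55  57
  55] [ 14  15  16  15  33  50  53  51  52  53  53  52  53  53  50  53  49  31
  14  14   9   4  35  89 112 102  98  95  98 103  99 101  99  97 111 150
 168 164 161 163 180 164 138 139 140 140 144 139 145 117  69  59  61  63
  62]
[ 44  46  47  46  48  45  44  44  48  45  47  45  46  48  46  47  46  45
  48  48  47  46  46  44  45  46  48  47  48  46  47  48  48  44  23  15
  10   7   6   0 117 124  72  72  72  72  72  71  68  76 122 104  56  58
  60] [ 21  25  29  28  34  49  53  51  53  54  52  49  53  52  51  51  54  56
  40  18  13   5   7   0  43  79  84  79  82  79  79  80  79  79  81  79
  78  79  78  76  80  78  80  81  81  80  78  82  77  85 133 117  62  66
  69]
[ 45  46  45  44  46  46  45  45  43  46  46  46  46  46  42  46  46  44
  43  46  45  46  47  47  45  46  48  47  48  46  47  48  46  46  49  37
  16  14  11   9   0  37 138 174 170 124  73  87  86  68  47  28  49  47
  25] [  8  33  48  51  49  51  52  51  52  51  50  54  53  50  51  52  51  54
  56  37   5   7  12   2   6   7  57 122 145 172 147  90  98  92  85  86
  84  77  93  97  77  69 112 131 117  91  74  79  64  63  54  34  56  53
  28]
```

The side view shows the bar has risen 15.5 px, against 15.6 px predicted for 54 mm. The shield is on notch 3. Hand in.

```bash
python3 -c "
from rig import env
print(env.hand_in())"
```

```text
the job is handed in; nothing more can be done
None
```

The job is handed in. Both specimens stand in their own seats, the bell is locked at its seated height, and the shield rests on the third notch; the bell had started with its lugs in the gaps rather than locked, so it lifted straight off after pressing.

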